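Hold the dusting stencil over the tart

ROBOT

A 6-joint arm with a two-finger parallel gripper is mounted at the origin on a cart in front of the work surface, level with it; the furniture and walls round the work are solid. World frame = base frame: x ahead of the robot, y to its left, z up, the work surface at z = 0. Lengths are in m, angles in rad, forces in N, time in s.
With the tool pointing down it reaches from about 0.375 to 0.975 m from the base axis. Payload 3.8 kg.
Tool frame: the origin (TCP) lies at the very end of the fingers, on their centre line; the grasp point (between the pads) lies bot.grip_point_offset behind it (bot.grip_point_offset is the distance from the TCP to the grasp point, in m); z points along the fingers, y is the direction in which the jaws open and shut (so a half turn about z gives the same grasp; the last joint's range is limited). The gripper opens to 85 mm and grips with 20 to 120 N. Pads are 22 mm wide; open, the fingers measure 114 mm over their backs; the gripper's body (76 mm by 85 mm) begins 54 mm behind the grasp point. The pads swing forward as they close: fully open they stand 13 mm farther back than shut.
Start: joints at [1.308, 0.264, 1.604, -0, 1.274, -0.037], TCP at [0.151, 0.658, 0.192] pointing down, gripper open.
Joint ranges: [-2.63, 2.63], [-0.94, 2.18], [0.31, 2.57], [-1.31, 4.45], [0, 2.66], [-2.55, 2.55]. Speed limits (rad/s): [2.57, 2.57, 3.14, 3.14, 3.14, 3.14].

INTERFACE

Orientations are given as a 3x3 rotation matrix whose columns are the frame's x, y, z axes.
In Python, from cell import bot, capture gives the robot as it stands. The module is installed in compiled form; this text tells all that it offers.
- The arm moves only by the tool step_arm, never from a script. Its argument "deltas" is a list of rows, each a list of 7 numbers: the shift along the tool's x, y, z in units of 40 mm (1.0 is 40 mm), then the turn, a rotation vector about the tool's x, y, z in units of 6 degrees (1.0 is 6 degrees), then the opening, from 0 (shut) to 1 (fully open). In form: [[tx, ty, tz, wx, wy, wz, fingers], ...]. A call has 1 to 12 rows; each row is the pose to reach, as a shift and turn from the pose measured when the call began, along the tool's axes at that moment; what a row does not reach only later rows make up. A row lasts 1/10 s, in which the tool goes at most 50 mm and 8.59 degrees, less where a joint would pass 70% of its speed; a pose out of reach is approached as far as the arm can. A call with a gripper value outside its range is refused whole. The fingers move at their own pace and stop on an object; the grip force is fixed at half the most. Time passes only in rows, so rows that repeat a pose let the fingers close. It gives the time, the measured TCP pose, the force and the opening at its end, in the units of the state.
- bot.sense(): the state, without advancing time (a new reading comes with each control period).
- capture(name): name is "side" or "top" or "wrist"; returns a dict with "frame" (400x640x3 uint8, blue, green, red), "z_map" (400x640 float32, m along the optical axis (not along the pixel's ray), 0 where there is no reading), "fx", "fy", "cx", "cy" (pixels), "R" (3x3) and "t" (3): a world point X has camera coordinates R X + t. Camera axes: x right, y down, z forward; pixel columns grow to the right and rows downward; lengths in m; the calibration is good to about 2 mm. A picture is of the moment at which its call begins.
- bot.job_done(): hands the job in, once; it reports no verdict.
The state is a dict: "time_s": time; "qpos": joint angles; "dq": joint speeds; "joint_torque": joint torques, N m; "tool_pos": TCP position; "orientation": TCP orientation; "ft_force": force on the tool from outside, world axes, zero at the start; "torque": the same for the moment, N m; "opening": opening from 0.0 (shut) to 1.0 (fully open).
Only numpy, scipy, OpenCV 4.12 (cv2) and the standard library are available. Lean on these libraries where they do the work, as an engineer would, in place of code of your own. Each camera call takes 0.05 s, during which the arm holds its last target.

TASK

The long rectangular tart on the cooling rack is about to be dusted with sugar through a stencil: take the long rectangular stencil out of the tub, carry it over the top of the white carton without bumping it, and hold it level about a centimetre above the rim of the long tart, centred on it and square with its long sides (grip at either end), without ever touching the tart. Finish with the stencil still held there in the gripper, hovering quite still, for a colleague to dust through; leave the other stencils in the tub, and the round tart and the order pad where they are.

Things in the scene. Friction and masses are not known exactly. Their poses are not given: they have to be found in the camera images.
- stencil_long: Long rectangular steel stencil with two rows of five round holes: flat plate 152 mm (its x) by 66 mm (its y), 3.6 mm thick, about 90 g. Origin: centre of the plate's underside, z up. An upright handle stands near its +x end, at x = +64.5 mm on the centre line. It starts flat in the tub, in any of the three places there.
- long_grip (a point): Middle of the long stencil's black grip, at (64.5, 0, 75) mm in the stencil's frame, same axes. The grip is an upright flat bar 19 mm (stencil's x) by 12 mm (stencil's y: pinch it this way), from 54 to 96 mm above the plate's underside, so it stands wholly above the tub's rim; a strip 16 x 4 mm joins it to the plate.
- stencil_square: Nearly square steel stencil 72 x 66 mm with nine holes, same handle at x = +24.5 mm from its centre; stays in the tub. Origin: centre of its underside.
- stencil_round: Round steel stencil, 70 mm across, with a sunburst of slots, same handle at x = +22.5 mm from its centre; stays in the tub. Origin: centre of its underside.
- tub: Open grey plastic tub, fixed, 188 mm (its x) by 262 mm (its y), 52 mm high, floor 4 mm. Origin: centre of its underside. Three stencils lie side by side along its y, 76 mm apart, their own x axes roughly along its +x, handles at the ends away from the robot; a marker pen lies along its -y wall. Right of it (y below -0.55) stands a tall can opener, 420 mm: swing in from the carton's side.
- tart_long: the long rectangular tart in a fluted steel tin: 140 mm (its x) by 60 mm (its y), 30 mm high over its crust rim; the chocolate filling (126 x 46 mm) lies 3 mm below the rim. Origin: centre of the underside, z up. Loose; it stands on the cooling rack.
- tart_round: a round tart in a fluted tin, 104 mm across, 30 mm high, on the same rack, to be left alone. Origin: centre of its underside.
- cooling_rack: fixed steel wire cooling rack 220 mm (its x) by 350 mm (its y); the top, on which the tarts stand, is 25 mm above the work surface. Origin: centre of its underside. Farther back, beyond x = 0.63 m, an overhead shelf runs across at 0.64 m above the work surface: keep the wrist and elbow clear of it.
- liner_box: closed white carton of basket liners, fixed, 336 mm (its x) by 346 mm (its y), 95 mm high, between the tub and the rack, to be carried over and not bumped. Origin: centre of its underside. An order pad lies on it (top at 109 mm).
- order_pad: a blue order pad, 150 x 104 x 14 mm, lying loose on the carton. Origin: centre of its underside.

How it is judged:
By the outcome, as a careful person would: the job done as asked, in the order asked, and still so for the second after the job is handed in, while the arm keeps its last pose, push and grip.
It also fails if it takes over 42 s, if anything falls off the work surface, if the arm or the gripper's body presses on something with over 40 N, if the wrist force passes 120 N, or if a joint passes its speed limit or range.

## Working session

There is one attempt and no reset: what is moved stays moved. The work goes in short steps, Python scripts to look and compute and a tool call to move; the robot and the scene stay as the last step left them, time stands still between calls to the robot, and variables do not carry over. Pictures are saved under pics/ and viewed, and the job is handed in when it is done.

Besides the shell and the picture viewer there is one more tool, called after "Emit:" by a JSON object that holds its "api" and its "payload", one argument or row to a line. step_arm: Moves the arm, as the interface text tells. Its arguments: {"type":"object","properties":{"deltas":{"type":"array"}},"required":["deltas"]}

```bash
mkdir -p pics
python3 - <<'E'
from cell import bot,capture
import cv2,numpy as np
s=bot.sense()
for k in s: print(k,np.round(s[k],4))
print(bot.grip_point_offset)
for n in ["top","side"]:
    c=capture(n); cv2.imwrite(f"pics/{n}0.png",c["frame"]); np.savez(f"{n}0.npz",**c)
    print(n,c["fx"],c["cx"],c["cy"],np.round(c["R"],3).tolist(),np.round(c["t"],3))
E
```

```text
time_s 0.0
qpos [ 1.3081  0.2648  1.6054  0.      1.2737 -0.0369]
dq [-0.0004 -0.0007 -0.0009  0.0003 -0.0009  0.0003]
joint_torque [ 1.20000e-03 -5.15127e+01 -3.67311e+01  2.00000e-04  1.29000e-02
  0.00000e+00]
tool_pos [0.1509 0.6571 0.1909]
orientation [[-9.746e-01  2.239e-01 -6.000e-04]
 [ 2.239e-01  9.746e-01 -2.200e-03]
 [ 1.000e-04 -2.300e-03 -1.000e+00]]
ft_force [0.7961 0.6023 0.128 ]
torque [ 0.0004  0.0173 -0.0181]
opening 0.9985
0.0187
top 449.63721248704695 315.157766920286 197.67325218629145 [[-0.012, -1.0, 0.007], [-0.984, 0.011, -0.176], [0.176, -0.009, -0.984]] [0.052 0.493 1.665]
side 466.1972961309757 321.31257249057944 199.12297156530647 [[0.846, -0.534, -0.002], [-0.194, -0.303, -0.933], [0.497, 0.789, -0.36]] [-0.35   0.175  1.262]
```

View pics/top0.png

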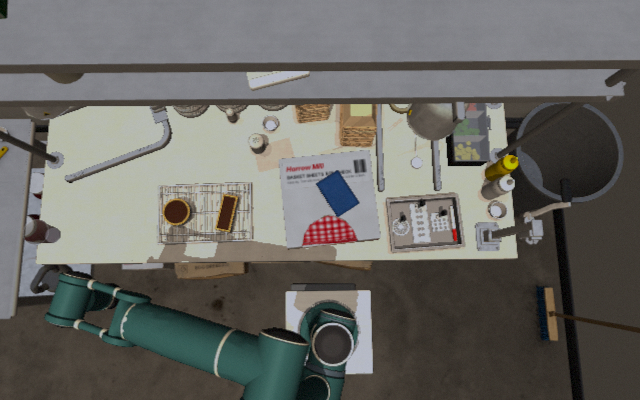

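View pics/side0.png

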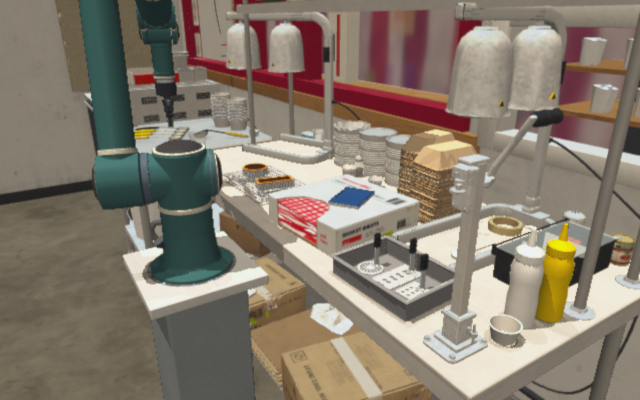

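```bash
cat > h.py <<'E'
import numpy as np,cv2
def load(n): return dict(np.load(n+".npz"))
def cloud(c):
    z=c["z_map"];v,u=np.mgrid[:z.shape[0],:z.shape[1]]
    P=np.stack([(u-c["cx"])/c["fx"]*z,(v-c["cy"])/c["fy"]*z,z],-1)
    return (P-c["t"])@c["R"]
def pix2plane(c,u,v,h):
    d=np.array([(u-c["cx"])/c["fx"],(v-c["cy"])/c["fy"],1])@c["R"]
    o=-c["t"]@c["R"]
    return o+d*(h-o[2])/d[2]
def proj(c,X):
    p=c["R"]@np.asarray(X)+c["t"];return np.array([c["fx"]*p[0]/p[2]+c["cx"],c["fy"]*p[1]/p[2]+c["cy"]])
E
python3 - <<'E'
from h import *
c=load("top0");f=c["frame"]
cv2.imwrite("pics/tub.png",cv2.resize(f[185:260,375:475],None,fx=8,fy=8,interpolation=cv2.INTER_CUBIC))
cv2.imwrite("pics/rack.png",cv2.resize(f[175:250,155:255],None,fx=8,fy=8,interpolation=cv2.INTER_CUBIC))
s=load("side0")["frame"]
cv2.imwrite("pics/stub.png",cv2.resize(s[220:320,325:465],None,fx=5,fy=5,interpolation=cv2.INTER_CUBIC))
E
```

```text
(no output)
```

View pics/tub.png

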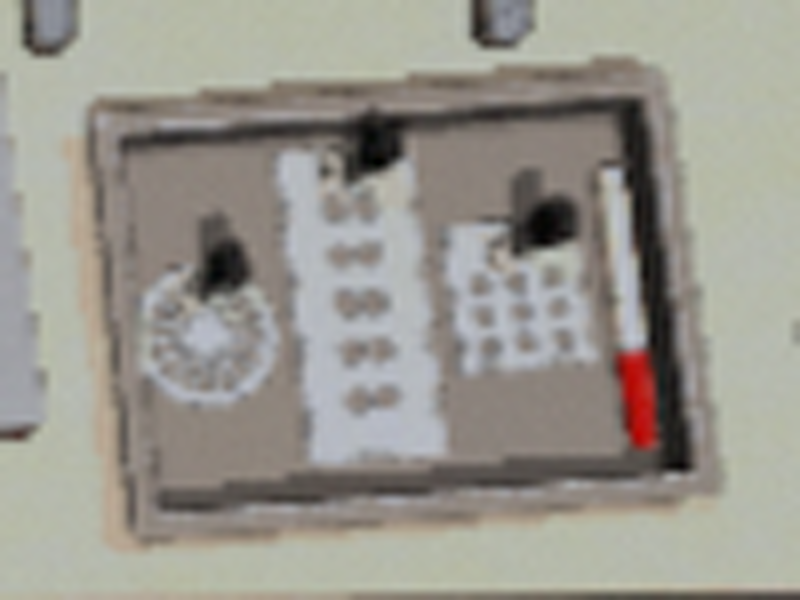

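View pics/rack.png

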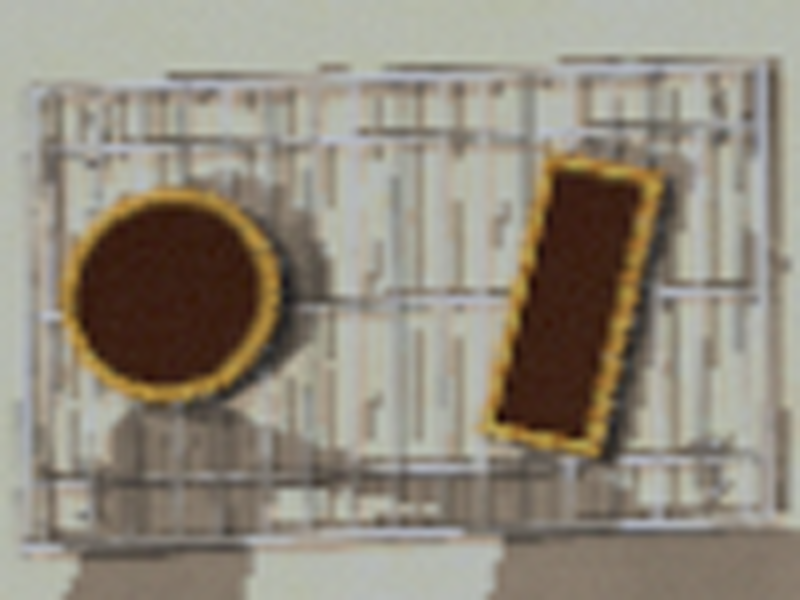

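View pics/stub.png

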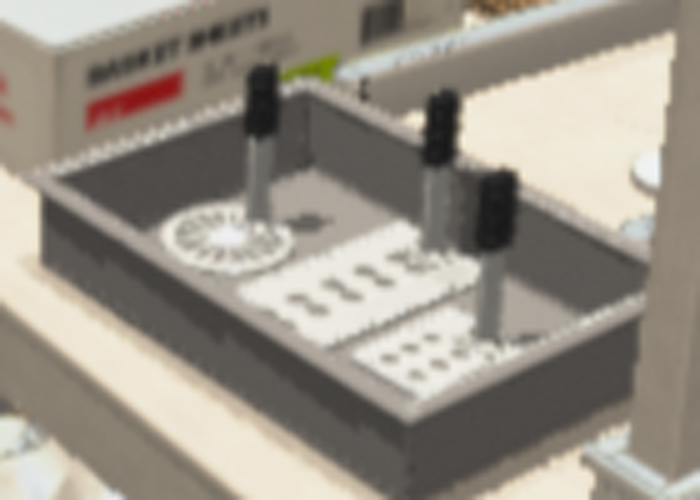

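Run:
```python
from h import *
c=load("top0");f=c["frame"].astype(int);P=cloud(c)
def q(cx,cy,x0,y0): return x0+(cx+.5)/8-.5, y0+(cy+.5)/8-.5
print("stencil corners");S=[pix2plane(c,*q(x,y,375,185),.0076) for x,y in [(278,152),(412,150),(447,458),(312,463)]]
print(np.round(S,4)); S=np.array(S);print("ctr",S.mean(0),"len",np.linalg.norm(S[0]-S[3]),np.linalg.norm(S[1]-S[2]),np.linalg.norm(S[0]-S[1]))
d=(S[0]+S[1]-S[2]-S[3]);print("yaw",np.degrees(np.arctan2(d[1],d[0])))
T=np.array([pix2plane(c,*q(x,y,155,175),.055) for x,y in [(549,153),(664,172),(603,458),(483,433)]])
print("tart",np.round(T,4),T.mean(0),np.linalg.norm(T[0]-T[3]),np.linalg.norm(T[1]-T[2]),np.linalg.norm(T[0]-T[1]))
d=(T[0]+T[1]-T[2]-T[3]);print("yaw",np.degrees(np.arctan2(d[1],d[0])))
# colour segmentation of tart
Z=P[...,2]
m=((f[...,2]-f[...,0]>35)|(f.sum(-1)<150))
m[:, :212]=0; m[:,245:]=0; m[:190]=0;m[238:]=0
m&=(Z>.045)&(Z<.07)
n,l,st,ce=cv2.connectedComponentsWithStats(m.astype(np.uint8));k=1+st[1:,4].argmax();v,u=np.where(l==k)
r=cv2.minAreaRect(np.stack([u,v],1).astype(np.float32));b=cv2.boxPoints(r);print(st[k],r)
B=np.array([pix2plane(c,*p,.055) for p in b]);print(np.round(B,4),B.mean(0), np.median(P[l==k],0))
# mean-based & PCA
W=np.array([pix2plane(c,a,bb,.055)[:2] for a,bb in zip(u,v)]);w=W-W.mean(0);ev=np.linalg.svd(w,full_matrices=0)[2][0];print(W.mean(0),np.degrees(np.arctan2(ev[1],ev[0])))
# handles
for n_,(u0,u1,v0,v1) in dict(round=(395,410,208,225),long=(415,428,196,210),sq=(436,450,205,220)).items():
    mm=np.zeros(Z.shape,bool);mm[v0:v1,u0:u1]=1;mm&=(f.sum(-1)<170)&(Z>.06)
    print(n_,mm.sum(),np.round(np.median(P[mm],0),4),P[mm].min(0),P[mm].max(0))
    # top
    t=mm&(Z>P[mm][:,2].max()-.012);print("  top",t.sum(),P[t].mean(0))
# obstacles
G=P.reshape(-1,3);G=G[c["z_map"].ravel()>0]
for x in np.arange(.2,.9,.1):
  print(round(x,1),[ (round(float(G[s][:,2].max()),2) if s.any() else None) for y in np.arange(-.8,.8,.1) for s in [(G[:,0]>x)&(G[:,0]<x+.1)&(G[:,1]>y)&(G[:,1]<y+.1)]])
```

```text
stencil corners
[[ 0.4733 -0.3191  0.0076]
 [ 0.4736 -0.3842  0.0076]
 [ 0.3244 -0.3927  0.0076]
 [ 0.3227 -0.328   0.0076]]
ctr [ 0.39848552 -0.35602513  0.0076    ] len 0.15085923226468323 0.1494693553117248 0.06512340277429148
yaw 3.317678720475955
tart [[0.5109 0.3932 0.055 ]
 [0.5012 0.3388 0.055 ]
 [0.3663 0.3647 0.055 ]
 [0.3786 0.4207 0.055 ]] [0.43925186 0.37934896 0.055     ] 0.1351320484747739 0.13735362986360436 0.05523388143482003
yaw -11.278597045822927
[215 194  24  38 563] ((226.36062622070312, 212.46722412109375), (16.14727210998535, 37.39067077636719), 13.240520477294922)
[[0.3781 0.4233 0.055 ]
 [0.5158 0.3949 0.055 ]
 [0.501  0.3353 0.055 ]
 [0.3637 0.3646 0.055 ]] [0.43964434 0.37952318 0.055     ] [0.43805674 0.38076239 0.05305184]
[0.43889672 0.38028191] 168.0322075095355
round 22 [ 0.4058 -0.2733  0.0948] [ 0.39820998 -0.281351    0.06250844] [ 0.41742871 -0.27042583  0.10504604]
  top 14 [ 0.4056383  -0.27531108  0.09773971]
long 27 [ 0.4633 -0.3473  0.0918] [ 0.45494191 -0.35454754  0.06340091] [ 0.47309192 -0.34526255  0.10422787]
  top 13 [ 0.46346875 -0.3
[... 168 characters left out ...]
639907]
0.2 [0.01, 0.38, 0.01, 0.06, 0.06, 0.06, 0.01, 0.01, 0.01, 0.01, 0.01, 0.01, 0.01, 0.01, 0.63, 0.01]
0.3 [0.01, 0.48, 0.4, 0.06, 0.06, 0.1, 0.1, 0.11, 0.1, 0.1, 0.03, 0.06, 0.06, 0.06, 0.03, 0.01]
0.4 [0.01, 0.48, 0.05, 0.1, 0.1, 0.11, 0.11, 0.12, 0.12, 0.1, 0.03, 0.06, 0.06, 0.07, 0.07, 0.01]
0.5 [0.01, 0.23, 0.14, 0.06, 0.65, 0.05, 0.1, 0.12, 0.12, 0.11, 0.03, 0.06, 0.03, 0.04, 0.04, 0.02]
0.6 [0.69, 0.87, 0.87, 0.87, 0.87, 0.87, 0.87, 0.87, 0.87, 0.87, 0.87, 0.87, 0.87, 0.87, 0.87, 0.87]
0.7 [0.01, 0.87, 0.87, 0.87, 0.87, 0.87, 0.87, 0.87, 0.87, 0.87, 0.87, 0.87, 0.87, 0.87, 0.89, 0.87]
0.8 [0.01, 0.1, 0.1, None, 0.04, 0.05, 0.2, 0.21, 0.17, 0.16, 0.06, 0.1, 0.09, 0.13, 0.1, 0.01]
```

```bash
cat >> h.py <<'E'
def delta(p,yaw_y=None,s=None):
    """deltas for target TCP p, tool down with tool y at world angle yaw_y deg"""
    from scipy.spatial.transform import Rotation as Ro
    from cell import bot
    s=s or bot.sense();R=np.array(s["orientation"]);t=np.array(s["tool_pos"])
    d=R.T@(np.array(p)-t)/.04
    w=np.zeros(3)
    if yaw_y is not None:
        a=np.radians(yaw_y);y=np.array([np.cos(a),np.sin(a),0]);z=np.array([0,0,-1.]);Rt=np.stack([np.cross(y,z),y,z],1)
        w=np.degrees(Ro.from_matrix(R.T@Rt).as_rotvec())/6
    return np.round(np.r_[d,w],3)
E
python3 - <<'E'
from h import *
for n in("top0","side0"):
  c=load(n);P=cloud(c).reshape(-1,3);P=P[c["z_map"].ravel()>0]
  for x in (.45,.5,.55,.6):
    s=(P[:,0]>x)&(P[:,0]<x+.05)&(P[:,1]>-.52)&(P[:,1]<.5)&(P[:,2]>.14)
    if s.any(): print(n,x,s.sum(),P[s].min(0),P[s].max(0))
    for y0 in np.arange(-.5,.5,.1):
      k=s&(P[:,1]>y0)&(P[:,1]<y0+.1)
      if k.any(): print("   ",round(y0,1),k.sum(),P[k][:,2].min().round(2),P[k][:,2].max().round(2))
for p in [(0.151,.62,.27),(.43,.42,.27),(.46,.0,.27),(.463,-.352,.27)]: print(p,delta(p,93.3))
E
```

```text
top0 0.55 110 [ 0.58260567 -0.32937579  0.6168204 ] [ 0.59977167 -0.30621943  0.6538876 ]
    -0.4 110 0.62 0.65
top0 0.6 15940 [ 0.60044091 -0.51985837  0.38849109] [0.64999884 0.49992566 0.87260466]
    -0.5 1420 0.64 0.87
    -0.4 2082 0.39 0.87
    -0.3 2024 0.39 0.87
    -0.2 1437 0.64 0.87
    -0.1 1432 0.64 0.87
    -0.0 1417 0.64 0.87
    0.1 1472 0.64 0.87
    0.2 1464 0.64 0.87
    0.3 1439 0.64 0.87
    0.4 1468 0.64 0.87
side0 0.55 187 [ 0.58002927 -0.33740658  0.61675215] [ 0.59988411 -0.30920213  0.65119006]
    -0.4 187 0.62 0.65
side0 0.6 5633 [ 0.60004934 -0.51998271  0.38932983] [0.64999183 0.49953852 0.68128182]
    -0.5 296 0.64 0.66
    -0.4 3195 0.39 0.66
    -0.3 561 0.39 0.66
    -0.2 262 0.64 0.66
    -0.1 247 0.64 0.67
    -0.0 228 0.64 0.67
    0.1 220 0.64 0.67
    0.2 201 0.64 0.68
    0.3 192 0.64 0.68
    0.4 171 0.64 0.68
(0.151, 0.62, 0.27) [-0.21  -0.908 -1.971 -0.019 -0.004 -2.706]
(0.43, 0.42, 0.27) [-8.127e+00 -4.220e+00 -1.965e+00 -1.900e-02 -4.000e-03 -2.706e+00]
(0.46, 0.0, 0.27) [-1.1208e+01 -1.4286e+01 -1.9450e+00 -1.9000e-02 -4.0000e-03 -2.7060e+00]
(0.463, -0.352, 0.27) [-1.3251e+01 -2.2846e+01 -1.9270e+00 -1.9000e-02 -4.0000e-03 -2.7060e+00]
```

Emit:
{"api": "step_arm", "payload": {
  "deltas": [
    [-0.3,-0.2,-0.7,0,0,-0.3,1],
    [-1.2,-0.6,-1.5,0,0,-0.7,1],
    [-2.2,-1.1,-1.5,0,0,-1.1,1],
    [-3.2,-1.6,-1.5,0,0,-1.5,1],
    [-4.2,-2.1,-1.5,0,0,-1.9,1],
    [-5.2,-2.6,-1.5,0,0,-2.3,1],
    [-6.2,-3.2,-1.5,0,0,-2.7,1],
    [-7.1,-4.0,-1.5,0,0,-2.7,1],
    [-7.8,-5.0,-1.5,0,0,-2.7,1],
    [-8.3,-6.1,-1.5,0,0,-2.7,1],
    [-8.7,-7.2,-1.5,0,0,-2.7,1],
    [-9.0,-8.2,-1.5,0,0,-2.7,1]
  ]
}}

```text
time_s: 1.3
tool_pos: [0.4284, 0.2546, 0.2511]
orientation: [[-0.998, -0.056, -0.001], [-0.056, 0.998, -0.003], [0.001, -0.003, -1.0]]
ft_force: [1.3, 0.5, 0.4]
opening: 1.005
```

Run:
```python
from h import *
from cell import bot
s=bot.sense();print(s["time_s"],s["tool_pos"],np.round(s["qpos"],2))
for p in [(.43,.42,.25),(.46,.0,.25),(.46,-.25,.25),(.463,-.352,.2)]: print(p,delta(p,93.3))
```

```text
1.3 [0.42835604 0.25459089 0.25111287] [ 0.49 -0.11  1.89 -0.    1.36 -1.14]
(0.43, 0.42, 0.25) [-0.274  4.126  0.016 -0.026 -0.012 -0.012]
(0.46, 0.0, 0.25) [-0.432 -6.399  0.045 -0.026 -0.012 -0.012]
(0.46, -0.25, 0.25) [-8.0000e-02 -1.2639e+01  6.2000e-02 -2.6000e-02 -1.2000e-02 -1.2000e-02]
(0.463, -0.352, 0.2) [-1.3000e-02 -1.5186e+01  1.3190e+00 -2.6000e-02 -1.2000e-02 -1.2000e-02]
```

Emit:
{"api": "step_arm", "payload": {
  "deltas": [
    [-0.1,-0.9,0,0,0,0,1],
    [-0.2,-2.0,0,0,0,0,1],
    [-0.3,-3.1,0,0,0,0,1],
    [-0.4,-4.2,0,0,0,0,1],
    [-0.4,-5.3,0,0,0,0,1],
    [-0.4,-6.4,0,0,0,0,1],
    [-0.3,-7.5,0,0,0,0,1],
    [-0.3,-8.6,0,0,0,0,1],
    [-0.2,-9.7,0,0,0,0,1],
    [-0.1,-10.8,0,0,0,0,1],
    [-0.1,-11.8,0,0,0,0,1],
    [-0.1,-12.6,0,0,0,0,1]
  ]
}}

```text
time_s: 2.5
tool_pos: [0.46, -0.2506, 0.252]
orientation: [[-0.998, -0.055, -0.002], [-0.055, 0.998, -0.003], [0.002, -0.003, -1.0]]
ft_force: [-0.2, 0.3, -0.1]
opening: 0.995
```

Emit:
{"api": "step_arm", "payload": {
  "deltas": [
    [0,-0.5,0,0,0,0,1],
    [0,-0.7,0,0,0,0,1],
    [0,-0.7,0,0,0,0,1],
    [0,-0.7,0,0,0,0,1]
  ]
}}

```text
time_s: 2.9
tool_pos: [0.4614, -0.2775, 0.2518]
orientation: [[-0.998, -0.055, -0.002], [-0.055, 0.998, -0.002], [0.002, -0.002, -1.0]]
ft_force: [-0.4, 0.0, -0.3]
opening: 0.998
```

Run:
```python
from h import *
from cell import bot,capture
s=bot.sense();print(s["time_s"],s["tool_pos"],np.round(s["qpos"],2),np.round(s["dq"],2))
c=capture("wrist");np.savez("w1.npz",**c);cv2.imwrite("pics/w1.png",c["frame"])
for p in [(.463,-.352,.16),(.463,-.352,.06)]: print(p,delta(p,93.3))
```

```text
2.9 [ 0.46138907 -0.27754794  0.25175444] [-0.59 -0.03  1.82 -0.    1.35 -2.21] [ 0.01 -0.01  0.   -0.    0.   -0.  ]
(0.463, -0.352, 0.16) [ 0.061 -1.862  2.302 -0.018 -0.021 -0.018]
(0.463, -0.352, 0.06) [ 0.056 -1.857  4.802 -0.018 -0.021 -0.018]
```

View pics/w1.png

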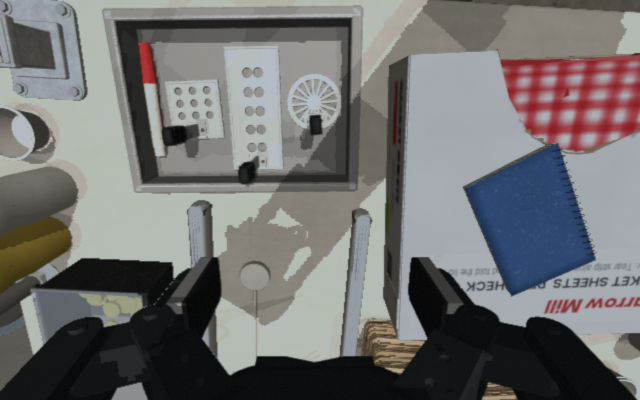

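Run:
```python
from h import *
c=load("w1");f=c["frame"]
cv2.imwrite("pics/w1c.png",cv2.resize(f[35:190,200:310],None,fx=5,fy=3.8*5/5,interpolation=cv2.INTER_CUBIC) if 0 else cv2.resize(f[35:190,200:310],None,fx=3.8,fy=3.8,interpolation=cv2.INTER_CUBIC))
P=cloud(c);Z=P[...,2];g=f.astype(int).sum(-1)
m=np.zeros(Z.shape,bool);m[155:190,232:262]=1;m&=(g<200)&(Z>.055)
print(m.sum(),P[m].min(0),P[m].max(0)); t=m&(Z>.09);print("top",t.sum(),P[t].mean(0),np.median(P[t],0))
k=np.zeros(Z.shape,bool);k[40:180,215:292]=1;k&=(Z<.013)&(Z>.0)&(f.min(-1)>195)
k=cv2.morphologyEx(k.astype(np.uint8),cv2.MORPH_OPEN,np.ones((3,3)))
n,l,st,ce=cv2.connectedComponentsWithStats(k);i=1+st[1:,4].argmax();v,u=np.where(l==i)
W=np.array([pix2plane(c,a,b,.0076)[:2] for a,b in zip(u,v)]).astype(np.float32)
r=cv2.minAreaRect(W);print(st[i],r,cv2.boxPoints(r))
```

```text
323 [ 0.38746378 -0.35908424  0.05987153] [ 0.47531604 -0.28112215  0.43190276]
top 200 [ 0.46316092 -0.35061165  0.10337309] [ 0.46459474 -0.35188225  0.09730972]Traceback (most recent call last):
  File "<stdin>", line 9, in <module>
ValueError: attempt to get argmax of an empty sequence
```

View pics/w1c.png

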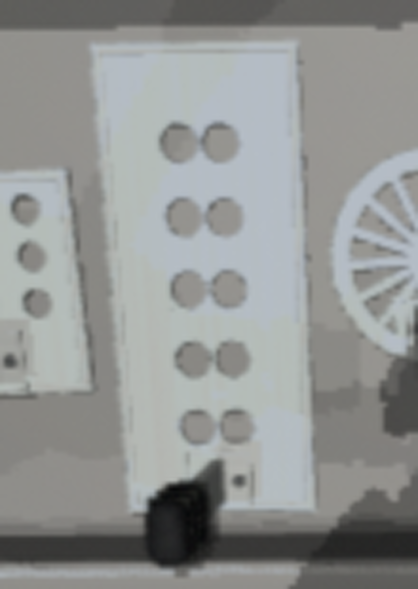

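Run:
```python
from h import *
c=load("w1");q=lambda x,y:(200+(x+.5)/3.8-.5,35+(y+.5)/3.8-.5)
S=np.array([pix2plane(c,*q(x,y),.0076) for x,y in [(92,44),(299,42),(315,511),(130,511)]])
print(np.round(S,4),S.mean(0),[np.linalg.norm(S[i]-S[i-1]).round(4) for i in range(4)])
d=S[2]+S[3]-S[0]-S[1];y=np.arctan2(d[1],d[0]);print(np.degrees(y),S.mean(0)[:2]+.0645*np.array([np.cos(y),np.sin(y)]))
P=cloud(c);Z=P[...,2];g=c["frame"].astype(int).sum(-1)
m=np.zeros(Z.shape,bool);m[155:190,232:262]=1;m&=(g<200)&(Z>.092)&(Z<.106);v,u=np.where(m)
W=np.array([pix2plane(c,a,b,.1)[:2] for a,b in zip(u,v)]).astype(np.float32);print(len(W),cv2.minAreaRect(W),P[m].mean(0),P[m].min(0),P[m].max(0))
m&=(Z>.096);print(m.sum(),P[m].mean(0))
```

```text
[[ 0.3284 -0.3938  0.0076]
 [ 0.3243 -0.3283  0.0076]
 [ 0.4748 -0.3194  0.0076]
 [ 0.4784 -0.3846  0.0076]] [ 0.4014706 -0.3565119  0.0076   ] [np.float64(0.1502), np.float64(0.0656), np.float64(0.1508), np.float64(0.0653)]
3.4240238420982827 [ 0.46585546 -0.35265965]
182 ((0.4639008641242981, -0.35200873017311096), (0.011566500179469585, 0.018436670303344727), 89.69223022460938) [ 0.4648469  -0.35228867  0.09710718] [ 0.45617971 -0.35908424  0.09262342] [ 0.47413056 -0.34705613  0.10022973]
144 [ 0.46548194 -0.3526033   0.09771858]
```

Emit:
{"api": "step_arm", "payload": {
  "deltas": [
    [0,-0.6,0,0,0,0,1],
    [0,-1.3,0.1,0,0,0,1],
    [0,-1.87,0.5,0,0,0,1],
    [0.02,-1.87,1.0,0,0,0,1],
    [0.02,-1.87,1.5,0,0,0,1],
    [0.02,-1.87,2.0,0,0,0,1],
    [0.02,-1.87,2.0,0,0,0,1],
    [0.02,-1.87,2.0,0,0,0,1]
  ]
}}

```text
time_s: 3.75
tool_pos: [0.4649, -0.3511, 0.1722]
orientation: [[-0.998, -0.057, -0.002], [-0.057, 0.998, -0.001], [0.003, -0.001, -1.0]]
ft_force: [0.2, -0.3, 1.1]
opening: 0.997
```

Run:
```python
from h import *
from cell import bot,capture
s=bot.sense();print(s["time_s"],s["tool_pos"],np.round(s["qpos"],2),np.round(s["dq"],2))
print(delta((.4645,-.3525,.061),93.4))
c=capture("wrist");np.savez("w2.npz",**c);cv2.imwrite("pics/w2.png",c["frame"])
```

```text
3.75 [ 0.46487303 -0.35109063  0.1722068 ] [-0.69  0.1   1.83 -0.    1.21 -2.31] [-0.   -0.01 -0.03 -0.   -0.   -0.  ]
[ 0.004 -0.031  2.78  -0.012 -0.024 -0.022]
```

View pics/w2.png

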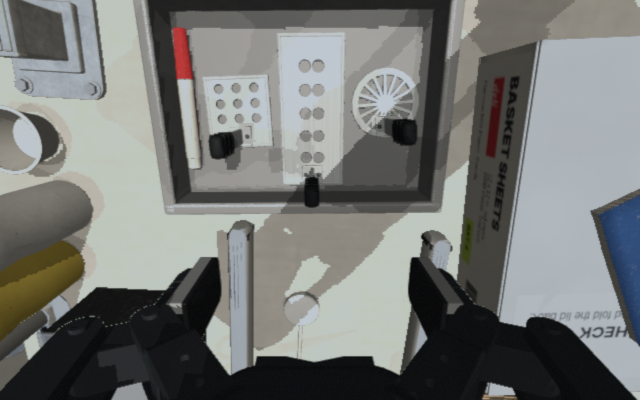

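Emit:
{"api": "step_arm", "payload": {
  "deltas": [
    [0,-0.03,0.4,0,-0.02,-0.02,1],
    [0,-0.03,0.9,0,-0.02,-0.02,1],
    [0,-0.03,1.4,0,-0.02,-0.02,1],
    [0,-0.03,1.9,0,-0.02,-0.02,1],
    [0,-0.03,2.3,0,-0.02,-0.02,1],
    [0,-0.03,2.6,0,-0.02,-0.02,1],
    [0,-0.03,2.78,0,-0.02,-0.02,1],
    [0,-0.03,2.78,0,-0.02,-0.02,1],
    [0,-0.03,2.78,0,-0.02,-0.02,1],
    [0,-0.03,2.78,0,-0.02,-0.02,1]
  ]
}}

```text
time_s: 4.8
tool_pos: [0.4662, -0.3539, 0.0632]
orientation: [[-0.998, -0.059, 0.003], [-0.059, 0.998, -0.004], [-0.003, -0.004, -1.0]]
ft_force: [-0.2, 1.2, 0.7]
opening: 1.0
```

Run:
```python
from h import *
from cell import bot,capture
s=bot.sense();print(s["time_s"],s["tool_pos"],np.round(s["ft_force"],1))
print(delta((.4645,-.3525,.061),93.4))
for n in("wrist","side"):
  c=capture(n);f=c["frame"];f=f if n=="wrist" else cv2.resize(f[150:320,325:525],None,fx=4,fy=4-.5)
  cv2.imwrite(f"pics/{n}3.png",f)
```

```text
4.8 [ 0.46620664 -0.35394285  0.06315061] [-0.2  1.2  0.7]
[ 0.041  0.039  0.054 -0.039  0.024 -0.004]
```

View pics/wrist3.png

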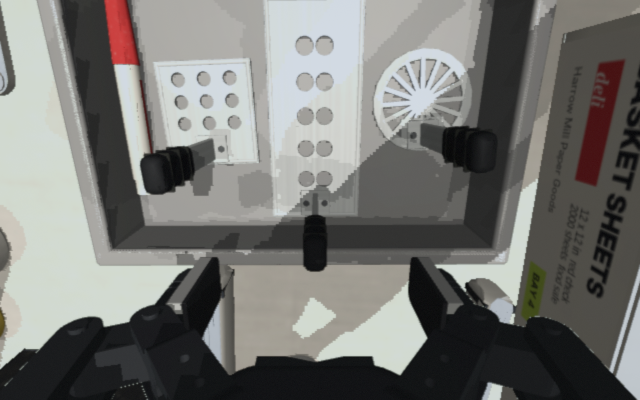

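View pics/side3.png

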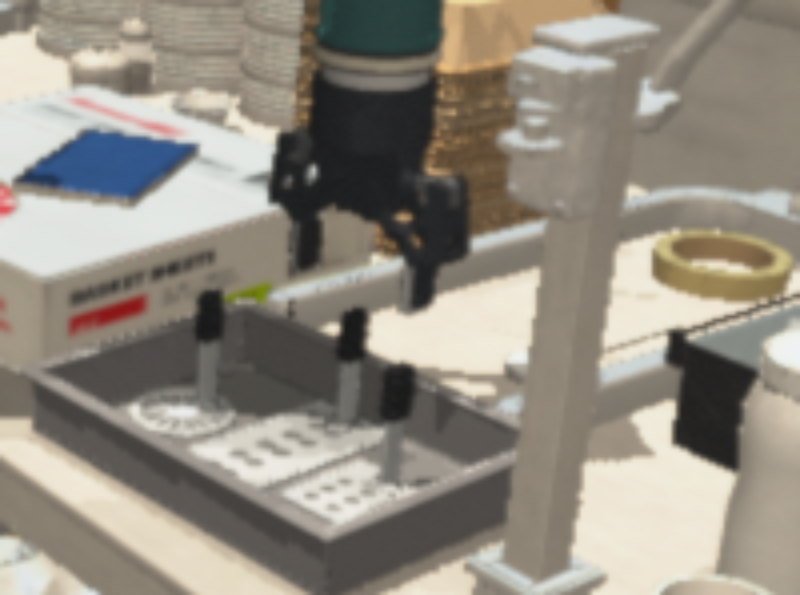

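Run:
```python
from h import *
from cell import bot,capture
s=bot.sense();T=np.array(s["tool_pos"]);R=np.array(s["orientation"])
for n in("wrist","side","top"):
  c=capture(n);np.savez(n+"3.npz",**c)
  pts=[("tcp",T),("gp",T-R[:,2]*.0187),("padL",T+R@[0,.0425,-.013]),("padR",T+R@[0,-.0425,-.013]),("hand",[.4645,-.3525,.1])]
  for k,p in pts: print(n,k,proj(c,p).round(1))
  f=c["frame"].copy()
  for k,p in pts:
    u,v=proj(c,p).round().astype(int); cv2.drawMarker(f,(u,v),(0,0,255) if k!="hand" else (0,255,0),0,6 if n!="wrist" else 14,1)
  if n=="side": f=cv2.resize(f[150:320,325:525],None,fx=4,fy=3.5)
  if n=="top": f=cv2.resize(f[170:260,370:490],None,fx=6,fy=6)
  cv2.imwrite(f"pics/{n}4.png",f)
print(c["R"].round(2),-c["R"].T@c["t"])
c=load("wrist3");print(c["R"].round(3),-c["R"].T@c["t"])
P=cloud(c);
for u,v in [(205,275),(190,290),(425,275),(200,300),(430,290),(313,262),(315,240)]: print(u,v,P[v,u].round(4),((P[v,u]-T)@R).round(4))
```

```text
wrist tcp [313.9 230.9]
wrist gp [313.8 244. ]
wrist padL [389.1 239.6]
wrist padR [238.6 239.8]
wrist hand [316.5 257.1]
side tcp [412.2 251.2]
side gp [412.7 244.7]
side padL [400.7 240.8]
side padR [425.1 252.9]
side hand [412.4 238.1]
top tcp [421.8 202.9]
top gp [423.  202.1]
top padL [411.3 203.2]
top padR [433.9 201.6]
top hand [423.9 201.7]
[[-0.01 -1.    0.01]
 [-0.98  0.01 -0.18]
 [ 0.18 -0.01 -0.98]] [0.19272476 0.06091961 1.72563684]
[[-0.057  0.998 -0.003]
 [ 0.954  0.056  0.295]
 [ 0.295  0.014 -0.955]] [ 0.39129129 -0.35731593  0.24284903]
205 275 [ 0.4585 -0.3965  0.1317] [ 0.0099 -0.0424 -0.0685]
190 290 [ 0.4581 -0.3982  0.143 ] [ 0.0104 -0.0441 -0.0798]
425 275 [ 0.4533 -0.311   0.132 ] [ 0.01    0.0432 -0.0691]
200 300 [ 0.4645 -0.3961  0.1395] [ 0.0039 -0.0424 -0.0763]
430 290 [ 0.4558 -0.3109  0.1384] [ 0.0075  0.0432 -0.0756]
313 262 [ 0.4683 -0.354   0.098 ] [-0.0023 -0.0004 -0.035 ]
315 240 [ 0.4572 -0.3536  0.096 ] [ 0.0088  0.0006 -0.033 ]
```

View pics/side4.png

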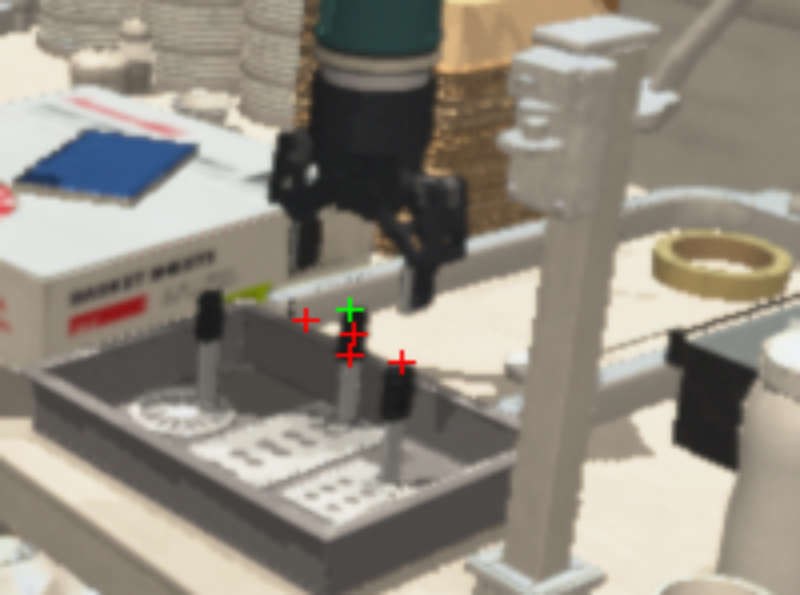

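View pics/wrist4.png

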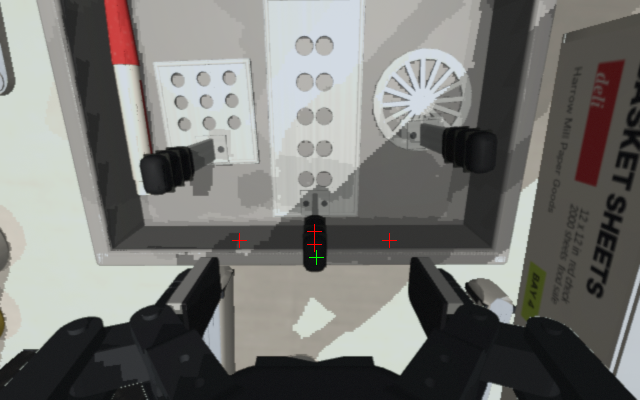

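Run:
```python
from h import *
from cell import bot
s=bot.sense();T=np.array(s["tool_pos"]);R=np.array(s["orientation"])
for n in("wrist3","side3"):
  c=load(n);P=cloud(c);L=(P-T)@R;L[c["z_map"]==0]=9
  for sg in(1,-1):
    m=(L[...,1]*sg>.03)&(L[...,1]*sg<.065)&(abs(L[...,0])<.02)&(L[...,2]<.0)&(L[...,2]>-.15)
    q=L[m];print(n,sg,m.sum(),np.percentile(q[:,2],[50,90,98,100]).round(4) if len(q) else "",q[q[:,2]>np.percentile(q[:,2],90)].mean(0).round(4), q.min(0).round(3),q.max(0).round(3))
```

```text
wrist3 1 12547 [-0.1044 -0.0713 -0.0576 -0.0506] [ 0.0031  0.045  -0.0629] [-0.014  0.03  -0.129] [ 0.018  0.065 -0.051]
wrist3 -1 12529 [-0.1044 -0.0713 -0.0574 -0.0504] [ 0.0032 -0.045  -0.0628] [-0.013 -0.065 -0.129] [ 0.018 -0.03  -0.05 ]
side3 1 308 [-0.1019 -0.065  -0.0566 -0.0542] [ 0.0013  0.042  -0.0593] [-0.014  0.03  -0.15 ] [ 0.018  0.065 -0.054]
side3 -1 350 [-0.1078 -0.0666 -0.058  -0.0523] [ 0.0051 -0.0527 -0.0614] [-0.018 -0.065 -0.15 ] [ 0.02  -0.03  -0.052]
```

Emit:
{"api": "step_arm", "payload": {
  "deltas": [
    [0.04,0.04,0.2,0,0.02,0,1],
    [0.04,0.04,0.4,0,0.02,0,1],
    [0.04,0.04,0.5,0,0.02,0,1],
    [0.04,0.04,0.5,0,0.02,0,1],
    [0.04,0.04,0.5,0,0.02,0,1]
  ]
}}

```text
time_s: 5.55
tool_pos: [0.4638, -0.3519, 0.0421]
orientation: [[-0.998, -0.059, -0.001], [-0.059, 0.998, -0.003], [0.001, -0.003, -1.0]]
ft_force: [-0.2, -0.0, 0.1]
opening: 0.999
```

```bash
cat > chk.py <<'E'
from h import *
import sys
from cell import bot,capture
s=bot.sense();T=np.array(s["tool_pos"]);R=np.array(s["orientation"])
print(s["time_s"],T.round(4),np.round(s["ft_force"],1),s["opening"])
tag=sys.argv[1]
for n in("wrist","side"):
  c=capture(n);np.savez(n+tag+".npz",**c);P=cloud(c);L=(P-T)@R;L[c["z_map"]==0]=9
  for sg in(1,-1):
    m=(L[...,1]*sg>.03)&(L[...,1]*sg<.065)&(abs(L[...,0])<.02)&(L[...,2]<.0)&(L[...,2]>-.08)&(P[...,2]>.06)
    q=L[m]
    if len(q): print(n,sg,m.sum(),q.min(0).round(3),q.max(0).round(3))
  f=c["frame"]
  if n=="side": f=cv2.resize(f[150:320,325:525],None,fx=4,fy=3.5)
  cv2.imwrite(f"pics/{n}{tag}.png",f)
E
python3 chk.py 5
```

```text
5.55 [ 0.4638 -0.3519  0.0421] [-0.2 -0.   0.1] 0.9991038375991115
wrist 1 2118 [-0.012  0.042 -0.08 ] [ 0.012  0.057 -0.05 ]
wrist -1 2113 [-0.011 -0.056 -0.08 ] [ 0.012 -0.042 -0.05 ]
side 1 74 [-0.014  0.037 -0.079] [ 0.013  0.052 -0.054]
side -1 79 [-0.009 -0.061 -0.08 ] [ 0.013 -0.044 -0.054]
```

View pics/side5.png

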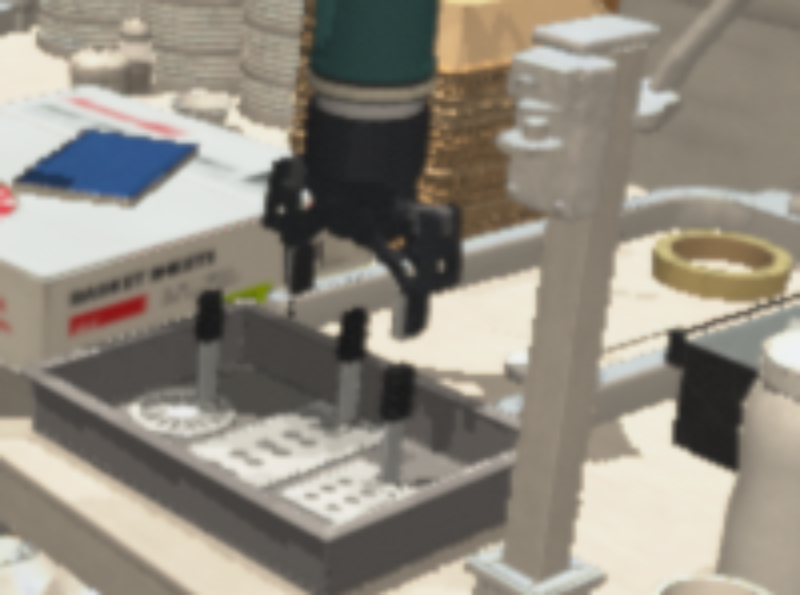

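View pics/wrist5.png

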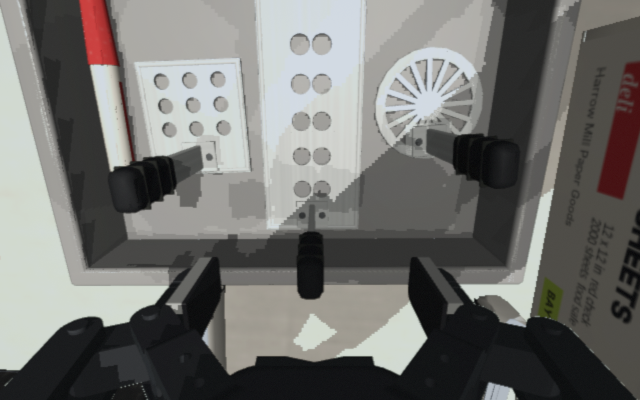

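Emit:
{"api": "step_arm", "payload": {
  "deltas": [
    [0,0,0.15,0,0,0,1],
    [0,0,0.35,0,0,0,1],
    [-0.02,-0.01,0.52,0,0,0,1],
    [-0.02,-0.01,0.52,0,0,0,1],
    [-0.02,-0.01,0.52,0,0,0,1],
    [-0.02,-0.01,0.52,0,0,0,1]
  ]
}}

```text
time_s: 6.25
tool_pos: [0.4652, -0.3528, 0.022]
orientation: [[-0.998, -0.059, 0.0], [-0.059, 0.998, -0.004], [0.0, -0.004, -1.0]]
ft_force: [-0.1, 0.1, 0.2]
opening: 1.0
```

```bash
python3 chk.py 6
```

```text
6.25 [ 0.4652 -0.3528  0.022 ] [-0.1  0.1  0.2] 1.0001131961369416
wrist 1 2109 [-0.012  0.042 -0.08 ] [ 0.011  0.057 -0.05 ]
wrist -1 2130 [-0.012 -0.056 -0.08 ] [ 0.012 -0.042 -0.05 ]
side 1 79 [-0.013  0.038 -0.08 ] [ 0.012  0.055 -0.051]
side -1 68 [-0.009 -0.06  -0.079] [ 0.014 -0.043 -0.053]
```

View pics/side6.png

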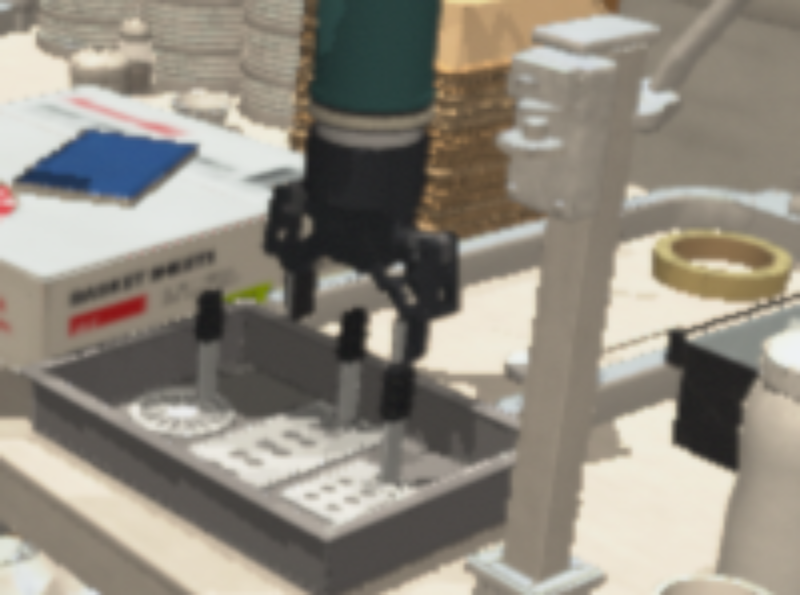

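View pics/wrist6.png

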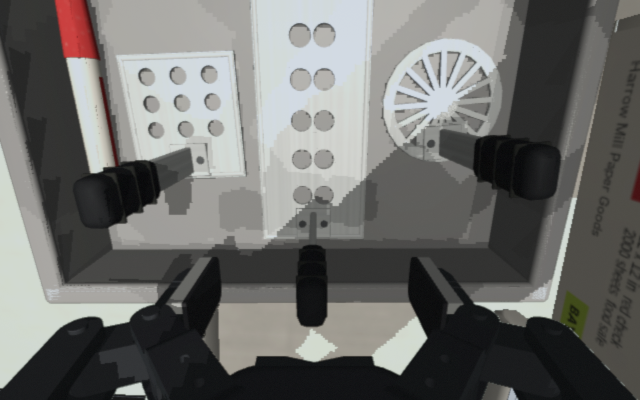

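Emit:
{"api": "step_arm", "payload": {
  "deltas": [
    [0,0,0,0,0,0,0.5],
    [0,0,0,0,0,0,0.25],
    [0,0,0,0,0,0,0.25],
    [0,0,0,0,0,0,0.25],
    [0,0,0,0,0,0,0.25]
  ]
}}

```text
time_s: 6.85
tool_pos: [0.4653, -0.3529, 0.0223]
orientation: [[-0.998, -0.059, 0.001], [-0.059, 0.998, -0.004], [-0.0, -0.004, -1.0]]
ft_force: [-0.3, 0.4, -0.9]
opening: 0.254
```

```bash
python3 chk.py 7
python3 - <<'E'
from h import *
from cell import bot
s=bot.sense();T=np.array(s["tool_pos"]);R=np.array(s["orientation"])
c=load("wrist7");P=cloud(c);L=(P-T)@R
for sg in(1,-1):
  m=(L[...,1]*sg>.007)&(L[...,1]*sg<.03)&(abs(L[...,0])<.015)&(P[...,2]>.055)&(P[...,2]<.1);q=L[m];print(m.sum(),q.min(0),q.max(0))
E
```

```text
6.85 [ 0.4653 -0.3529  0.0223] [-0.3  0.4 -0.9] 0.25396871079344396
wrist 1 1 [ 0.006  0.031 -0.08 ] [ 0.006  0.031 -0.08 ]
wrist -1 3 [ 0.006 -0.032 -0.08 ] [ 0.007 -0.03  -0.08 ]
1656 [-0.01185094  0.01077588 -0.07780164] [ 0.01221689  0.02679055 -0.03754506]
1666 [-0.01189066 -0.02667928 -0.07769191] [ 0.01207431 -0.00700067 -0.0373482 ]
```

View pics/wrist7.png

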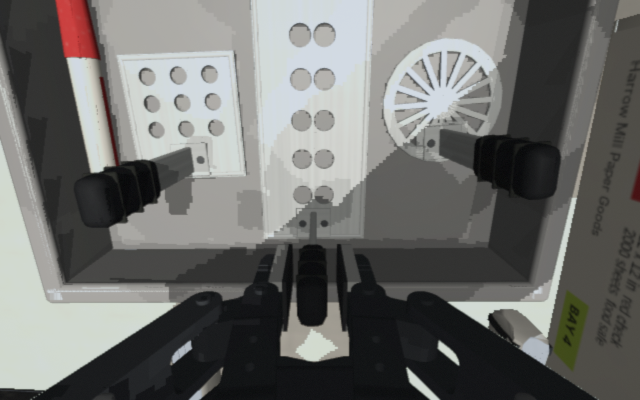

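View pics/side7.png

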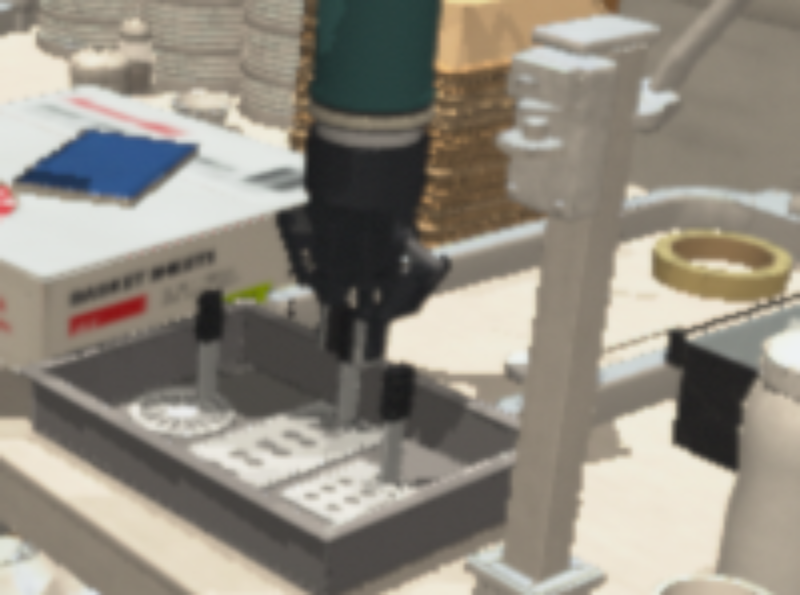

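Emit:
{"api": "step_arm", "payload": {
  "deltas": [
    [0,0,0,0,0,0,0.1],
    [0,0,0,0,0,0,0],
    [0,0,0,0,0,0,0],
    [0,0,0,0,0,0,0],
    [0,0,0,0,0,0,0],
    [0,0,0,0,0,0,0]
  ]
}}

```text
time_s: 7.55
tool_pos: [0.4653, -0.3529, 0.0222]
orientation: [[-0.998, -0.059, 0.001], [-0.059, 0.998, -0.004], [-0.0, -0.004, -1.0]]
ft_force: [-0.8, -0.4, -0.3]
opening: 0.13
```

Emit:
{"api": "step_arm", "payload": {
  "deltas": [
    [0,0,-0.05,0,0,0,0],
    [0,0,-0.15,0,0,0,0],
    [0,0,-0.3,0,0,0,0],
    [0,0,-0.5,0,0,0,0],
    [0,0,-0.7,0,0,0,0],
    [0,0,-0.75,0,0,0,0],
    [0,0,-0.75,0,0,0,0]
  ]
}}

```text
time_s: 8.25
tool_pos: [0.4659, -0.3533, 0.0533]
orientation: [[-0.998, -0.059, 0.002], [-0.059, 0.998, -0.005], [-0.002, -0.005, -1.0]]
ft_force: [-0.4, 1.0, -0.7]
opening: 0.132
```

```bash
python3 chk.py 8
```

```text
8.25 [ 0.4659 -0.3533  0.0533] [-0.4  1.  -0.7] 0.13196407367466195
```

View pics/side8.png

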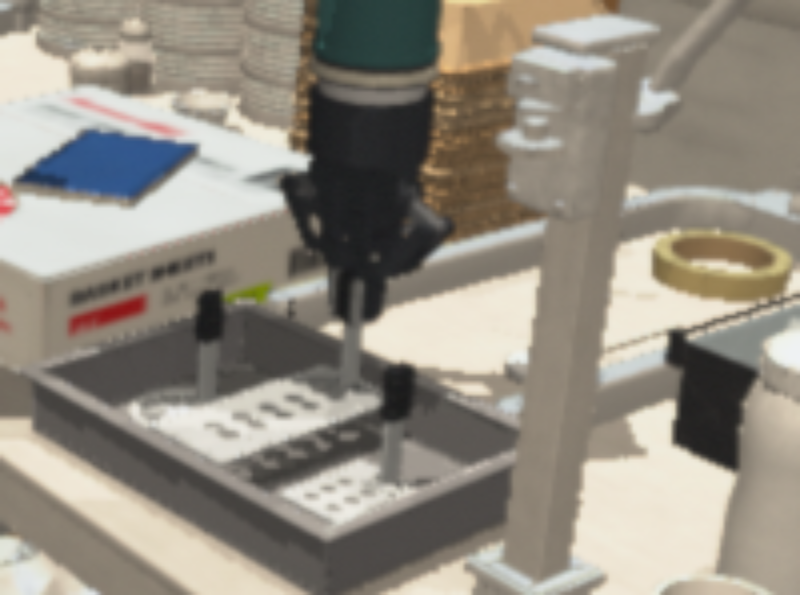

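View pics/wrist8.png

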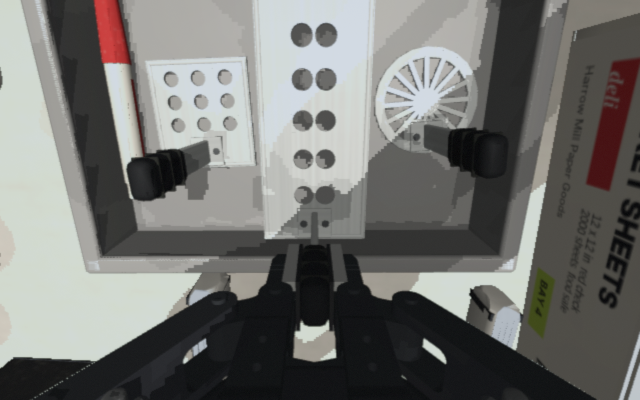

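Emit:
{"api": "step_arm", "payload": {
  "deltas": [
    [0,0,-0.2,0,0,0,0],
    [0,0,-0.5,0,0,0,0],
    [0,0,-0.9,0,0,0,0],
    [0,0,-1.3,0,0,0,0],
    [0,0,-1.7,0,0,0,0],
    [0,0,-2.1,0,0,0,0],
    [0,0,-2.5,0,0,0,0],
    [0,0,-2.9,0,0,0,0],
    [0,0,-3.3,0,0,0,0],
    [0,0,-3.7,0,0,0,0],
    [0,0,-3.95,0,0,0,0],
    [0,0,-4.05,0,0,0,0]
  ]
}}

```text
time_s: 9.55
tool_pos: [0.4658, -0.3526, 0.216]
orientation: [[-0.998, -0.059, 0.002], [-0.059, 0.998, -0.005], [-0.002, -0.006, -1.0]]
ft_force: [0.5, -0.9, -0.5]
opening: 0.134
```

Run:
```python
from h import *
from cell import bot
s=bot.sense();print(s["time_s"],s["tool_pos"],np.round(s["qpos"],2))
for p in [(.47,-.1,.215),(.47,.15,.215),(.5025,.366,.215)]: print(p,delta(p,93.4),delta(p,78)[3:])
```

```text
9.55 [ 0.46578902 -0.35258715  0.21604413] [-0.69  0.08  1.78 -0.    1.28 -2.32]
(0.47, -0.1, 0.215) [-4.780e-01  6.298e+00 -8.000e-03 -5.300e-02  1.900e-02 -3.000e-03] [-0.05   0.026  2.564]
(0.47, 0.15, 0.215) [-8.4600e-01  1.2537e+01 -4.2000e-02 -5.3000e-02  1.9000e-02 -3.0000e-03] [-0.05   0.026  2.564]
(0.5025, 0.366, 0.215) [-1.9760e+00  1.7879e+01 -7.0000e-02 -5.3000e-02  1.9000e-02 -3.0000e-03] [-0.05   0.026  2.564]
```

Emit:
{"api": "step_arm", "payload": {
  "deltas": [
    [0,0.2,0,0,0,0,0],
    [0,0.6,0,0,0,0.1,0],
    [-0.1,1.2,0,0,0,0.2,0],
    [-0.1,1.9,0,0,0,0.3,0],
    [-0.2,2.6,0,0,0,0.4,0],
    [-0.2,3.3,0,0,0,0.5,0],
    [-0.3,4.0,0,0,0,0.6,0],
    [-0.3,4.7,0,0,0,0.7,0],
    [-0.4,5.4,0,0,0,0.8,0],
    [-0.4,6.1,0,0,0,0.9,0],
    [-0.5,6.8,0,0,0,1.0,0],
    [-0.5,7.5,0,0,0,1.1,0]
  ]
}}

```text
time_s: 10.75
tool_pos: [0.4672, -0.0503, 0.2133]
orientation: [[-0.998, 0.057, 0.001], [0.057, 0.998, -0.005], [-0.001, -0.005, -1.0]]
ft_force: [0.8, -0.4, -0.7]
opening: 0.13
```

Run:
```python
from h import *
from cell import bot
s=bot.sense();print(s["time_s"],s["tool_pos"],np.round(s["qpos"],2))
for p in [(.47,.15,.215),(.5025,.366,.215)]: print(p,delta(p,78))
```

```text
10.75 [ 0.46717163 -0.05026376  0.21333995] [-0.16 -0.15  2.   -0.    1.29 -1.67]
(0.47, 0.15, 0.215) [ 0.213  5.002 -0.066 -0.045  0.013  1.46 ]
(0.5025, 0.366, 0.215) [-0.293 10.44  -0.092 -0.045  0.013  1.46 ]
```

Emit:
{"api": "step_arm", "payload": {
  "deltas": [
    [0.0,0.6,-0.1,0,0,0.2,0],
    [0.0,1.3,-0.1,0,0,0.4,0],
    [0.0,2.0,-0.1,0,0,0.6,0],
    [0.0,2.8,-0.1,0,0,0.8,0],
    [0.0,3.6,-0.1,0,0,1.0,0],
    [0.0,4.4,-0.1,0,0,1.2,0],
    [0.0,5.2,-0.1,0,0,1.4,0],
    [-0.1,6.0,-0.1,0,0,1.46,0],
    [-0.1,6.8,-0.1,0,0,1.46,0],
    [-0.2,7.6,-0.1,0,0,1.46,0],
    [-0.2,8.3,-0.1,0,0,1.46,0],
    [-0.3,8.9,-0.1,0,0,1.46,0]
  ]
}}

```text
time_s: 11.95
tool_pos: [0.4978, 0.306, 0.2143]
orientation: [[-0.978, 0.207, -0.002], [0.207, 0.978, -0.006], [0.0, -0.006, -1.0]]
ft_force: [0.6, -0.6, -0.8]
opening: 0.131
```

Emit:
{"api": "step_arm", "payload": {
  "deltas": [
    [0,0.6,0,0,0,0,0],
    [0,1.0,0,0,0,0,0],
    [0,1.1,0,0,0,0,0],
    [0,1.1,0,0,0,0,0],
    [0,1.1,0,0,0,0,0],
    [0,1.1,0,0,0,0,0]
  ]
}}

```text
time_s: 12.55
tool_pos: [0.5068, 0.3479, 0.2141]
orientation: [[-0.978, 0.208, -0.002], [0.208, 0.978, -0.006], [0.0, -0.006, -1.0]]
ft_force: [-0.8, 0.4, -1.0]
opening: 0.132
```

Run:
```python
from h import *
from cell import bot,capture
s=bot.sense();print(s["time_s"],s["tool_pos"],np.round(s["qpos"],2),np.round(s["dq"],2),s["opening"])
print(delta((.5025,.366,.215),78))
for n in("wrist","side","top"):
  c=capture(n);np.savez(n+"9.npz",**c);f=c["frame"]
  if n=="side": f=cv2.resize(f[100:240,180:380],None,fx=4,fy=4)
  if n=="top": f=cv2.resize(f[165:260,150:270],None,fx=6,fy=6)
  cv2.imwrite(f"pics/{n}9.png",f)
```

```text
12.55 [0.50683111 0.34794779 0.21411408] [ 0.56  0.14  1.71 -0.    1.3  -0.8 ] [-0. -0. -0. -0. -0. -0.] 0.13247914336802508
[ 0.2    0.419 -0.025 -0.061 -0.004  0.001]
```

View pics/wrist9.png

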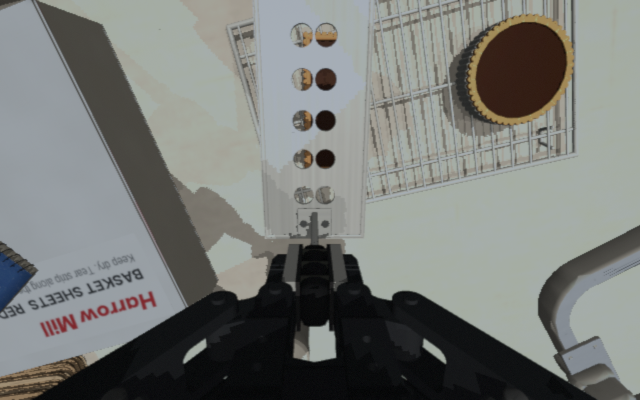

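View pics/side9.png

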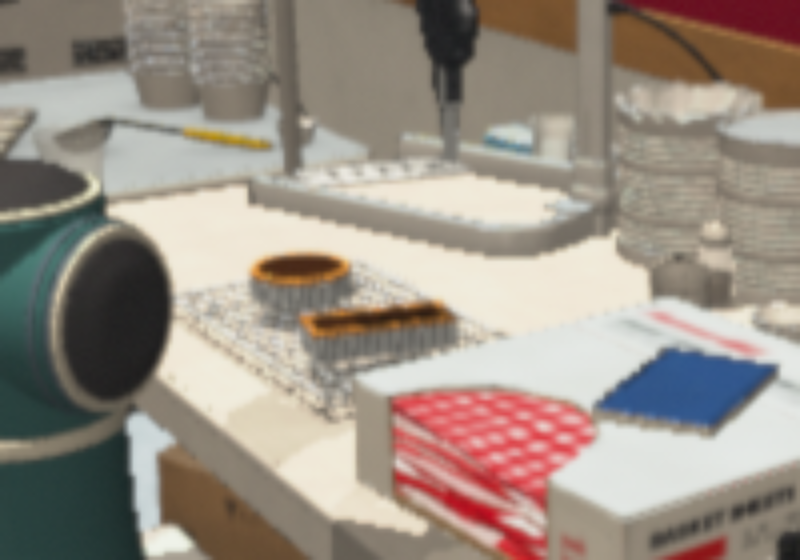

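View pics/top9.png

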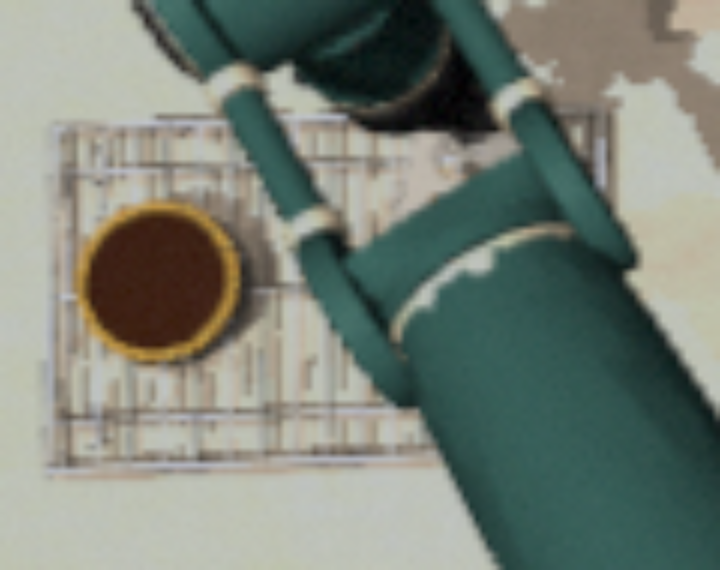

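Emit:
{"api": "step_arm", "payload": {
  "deltas": [
    [0,-0.4,0,0,0,0,0],
    [0,-1.0,0,0,0,0,0],
    [0,-1.6,0,0,0,0,0],
    [0,-2.1,0,0,0,0,0],
    [0,-2.2,0,0,0,0,0],
    [0,-2.2,0,0,0,0,0],
    [0,-2.2,0,0,0,0,0]
  ]
}}

```text
time_s: 13.4
tool_pos: [0.4889, 0.2625, 0.215]
orientation: [[-0.978, 0.208, -0.001], [0.208, 0.978, -0.005], [-0.0, -0.005, -1.0]]
ft_force: [0.6, 1.5, -1.5]
opening: 0.132
```

Run:
```python
from h import *
from cell import bot,capture
s=bot.sense();T=np.array(s["tool_pos"]);R=np.array(s["orientation"]);print(s["time_s"],T,np.round(s["dq"],2),s["opening"])
c=capture("wrist");np.savez("wA.npz",R_=R,T_=T,**c);f=c["frame"]
cv2.imwrite("pics/wA.png",f)
P=cloud(c);L=(P-T)@R
m=np.zeros(f.shape[:2],bool);m[5:235,265:360]=1;m&=(L[...,2]<.03)&(L[...,2]>-.01)
q=L[m];A=np.c_[q[:,:2],np.ones(len(q))];
for _ in range(3):
  k,*_r=np.linalg.lstsq(A,q[:,2],rcond=None);e=abs(A@k-q[:,2]);A=A[e<.003];q=q[e<.003]
print(len(q),k,"tilt deg",np.degrees(k[:2]),"at",k[2],q.min(0),q.max(0))
```

```text
13.4 [0.48894867 0.26246835 0.21504732] [ 0.01  0.01 -0.01  0.    0.    0.  ] 0.1317534492017141
18167 [0.00365758 0.00175395 0.01636973] tilt deg [0.20956387 0.10049383] at 0.01636973461079589 [-0.00957541 -0.03226319  0.01338699] [0.12489356 0.02994637 0.01960158]
```

View pics/wA.png

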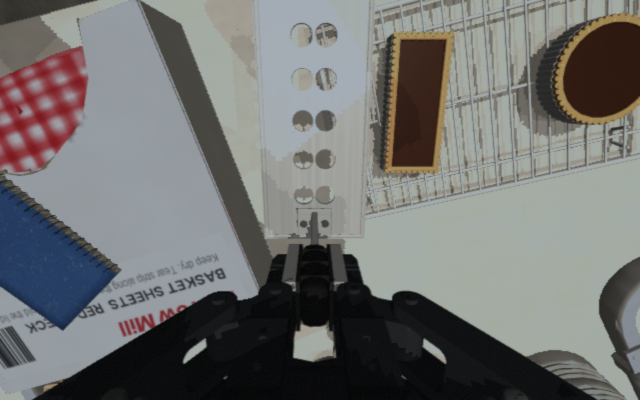

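Run:
```python
from h import *
c=load("wA");f=c["frame"]
cv2.imwrite("pics/wA_t.png",cv2.resize(f[25:180,375:465],None,fx=3.8,fy=3.8,interpolation=cv2.INTER_CUBIC))
cv2.imwrite("pics/wA_s.png",cv2.resize(f[180:245,250:385],None,fx=5.5,fy=5.5,interpolation=cv2.INTER_CUBIC))
cv2.imwrite("pics/wA_s2.png",cv2.resize(f[0:70,240:385],None,fx=5.5,fy=5.5,interpolation=cv2.INTER_CUBIC))
```

```text
(no output)
```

View pics/wA_t.png

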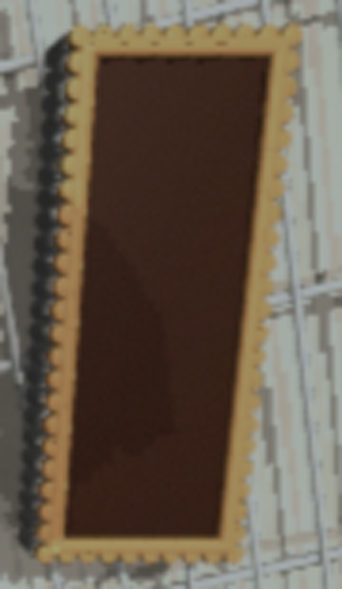

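View pics/wA_s.png

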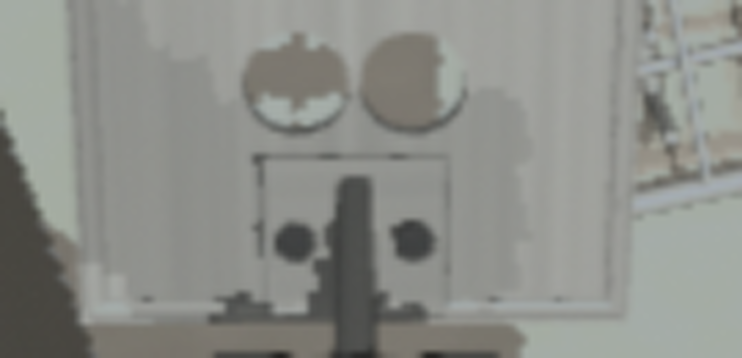

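View pics/wA_s2.png

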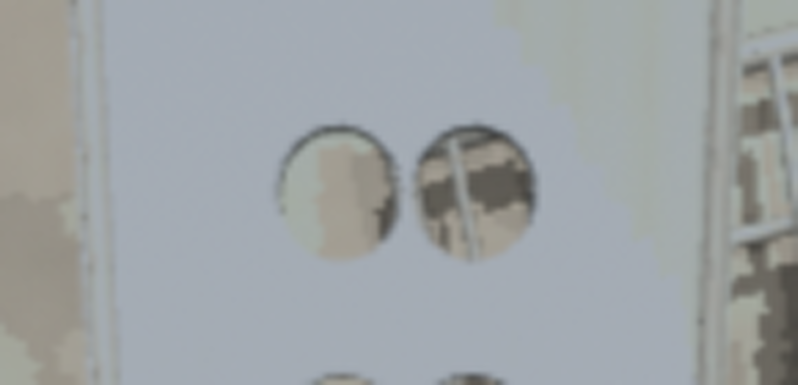

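Run:
```python
from h import *
c=load("wA");T=c["T_"];R=c["R_"]
def tart(pts,h,nm):
  S=np.array([pix2plane(c,375+(x+.5)/3.8-.5,25+(y+.5)/3.8-.5,h) for x,y in pts])
  d=S[0]+S[1]-S[2]-S[3];d=-d
  print(nm,S.mean(0).round(4),"sizes",[np.linalg.norm(S[i]-S[i-1]).round(4) for i in range(4)],"yaw",np.degrees(np.arctan2(d[1],d[0])))
tart([(72,30),(299,28),(240,558),(40,558)],.055,"rim")
tart([(98,55),(272,55),(220,537),(65,537)],.052,"fill")
P=cloud(c);Z=P[...,2];print("rim depth z",[np.median(P[25+y//4:28+y//4,375+x//4:378+x//4,2]).round(4) for x,y in [(60,330),(280,150),(250,400)]], "filling", np.median(Z[80:140,400:430]))
for h in (.1986,.2003):
  a=lambda x,y:pix2plane(c,250+(x+.5)/5.5-.5,180+(y+.5)/5.5-.5,h)
  b=lambda x,y:pix2plane(c,240+(x+.5)/5.5-.5,0+(y+.5)/5.5-.5,h)
  bl,br,tl,tr=a(92,318),a(625,316),b(78,0),b(738,0)
  print("w",np.linalg.norm(bl-br),np.linalg.norm(tl-tr))
  d1=bl-tl;d2=br-tr;d=d1+d2;print("edge yaws",np.degrees(np.arctan2(d1[1],d1[0])),np.degrees(np.arctan2(d2[1],d2[0])))
  u=d/np.linalg.norm(d);ctr=(bl+br)/2-u*.076
  print("ctr",ctr,"in tool",((ctr-T)@R).round(4), "tool-x yaw",np.degrees(np.arctan2(-R[1,0],-R[0,0])))
# top-cam hole centre lines check: local of row centre
```

```text
rim [0.4419 0.3787 0.055 ] sizes [np.float64(0.1347), np.float64(0.0568), np.float64(0.1351), np.float64(0.0565)] yaw -11.852204565623584
fill [0.4422 0.3799 0.052 ] sizes [np.float64(0.1241), np.float64(0.0442), np.float64(0.124), np.float64(0.044)] yaw -11.967494950249307
rim depth z [np.float64(0.0531), np.float64(0.0529), np.float64(0.0529)] filling 0.050430233443583675
w 0.064193719397414 0.06436295535891469
edge yaws -11.812950562030093 -11.882753946302886
ctr [0.42568181 0.2762388  0.1986    ] in tool [0.0648 0.0004 0.0164] tool-x yaw -12.011264985410055
w 0.06363813631890655 0.06380590757891667
edge yaws -11.81295056203011 -11.882753946302888
ctr [0.42495691 0.2763991  0.2003    ] in tool [0.0655 0.0004 0.0147] tool-x yaw -12.011264985410055
```

Run:
```python
from h import *
for p in [(.5056,.3655,.215),(.5056,.3655,.106)]: print(p,delta(p,78))
```

```text
(0.5056, 0.3655, 0.215) [ 1.27e-01  2.60e+00 -1.40e-02 -5.00e-02  2.00e-03  3.00e-03]
(0.5056, 0.3655, 0.106) [ 1.270e-01  2.614e+00  2.711e+00 -5.000e-02  2.000e-03  3.000e-03]
```

Emit:
{"api": "step_arm", "payload": {
  "deltas": [
    [0.03,0.4,0,-0.05,0,0,0],
    [0.06,1.0,0,-0.05,0,0,0],
    [0.1,1.6,0,-0.05,0,0,0],
    [0.13,2.2,0,-0.05,0,0,0],
    [0.13,2.5,0,-0.05,0,0,0],
    [0.13,2.61,0.1,-0.05,0,0,0],
    [0.13,2.61,0.4,-0.05,0,0,0],
    [0.13,2.61,0.8,-0.05,0,0,0],
    [0.13,2.61,1.3,-0.05,0,0,0],
    [0.13,2.61,1.8,-0.05,0,0,0],
    [0.13,2.61,2.1,-0.05,0,0,0],
    [0.13,2.61,2.2,-0.05,0,0,0]
  ]
}}

```text
time_s: 14.65
tool_pos: [0.5038, 0.3635, 0.1233]
orientation: [[-0.978, 0.209, -0.004], [0.209, 0.978, -0.003], [0.003, -0.004, -1.0]]
ft_force: [-0.4, 0.1, -1.3]
opening: 0.135
```

Emit:
{"api": "step_arm", "payload": {
  "deltas": [
    [0,0,0.1,0,0,0,0],
    [0,0,0.3,0,0,0,0],
    [0,0,0.4,0,0,0,0],
    [0,0,0.4,0,0,0,0],
    [0,0,0.4,0,0,0,0]
  ]
}}

```text
time_s: 15.15
tool_pos: [0.5039, 0.3637, 0.1077]
orientation: [[-0.978, 0.208, -0.003], [0.208, 0.978, -0.002], [0.003, -0.003, -1.0]]
ft_force: [0.6, -0.5, -1.0]
opening: 0.132
```

```bash
cat > look.py <<'E'
from h import *
import sys
from cell import bot,capture
tag=sys.argv[1]
s=bot.sense();T=np.array(s["tool_pos"]);R=np.array(s["orientation"]);print(s["time_s"],T.round(4),R[:,2].round(4),np.round(s["dq"],3),s["opening"])
print(delta((.5056,.3655,.084),78))
for n in("wrist","side"):
  c=capture(n);np.savez(n+tag+".npz",R_=R,T_=T,**c);f=c["frame"]
  if n=="side": f=cv2.resize(f[140:200,235:315],None,fx=10,fy=10,interpolation=cv2.INTER_CUBIC)
  cv2.imwrite(f"pics/{n}{tag}.png",f)
E
python3 look.py B
```

```text
15.15 [0.5039 0.3637 0.1077] [-0.0034 -0.0025 -1.    ] [ 0.002 -0.004 -0.006  0.001  0.    -0.002] 0.1320638785824234
[-0.033  0.054  0.593 -0.03  -0.027 -0.005]
```

View pics/wristB.png

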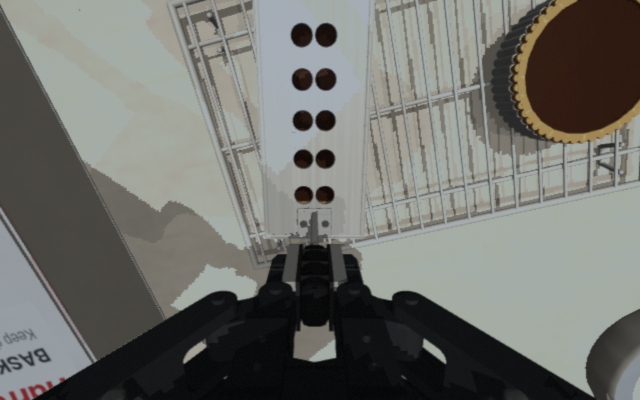

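View pics/sideB.png

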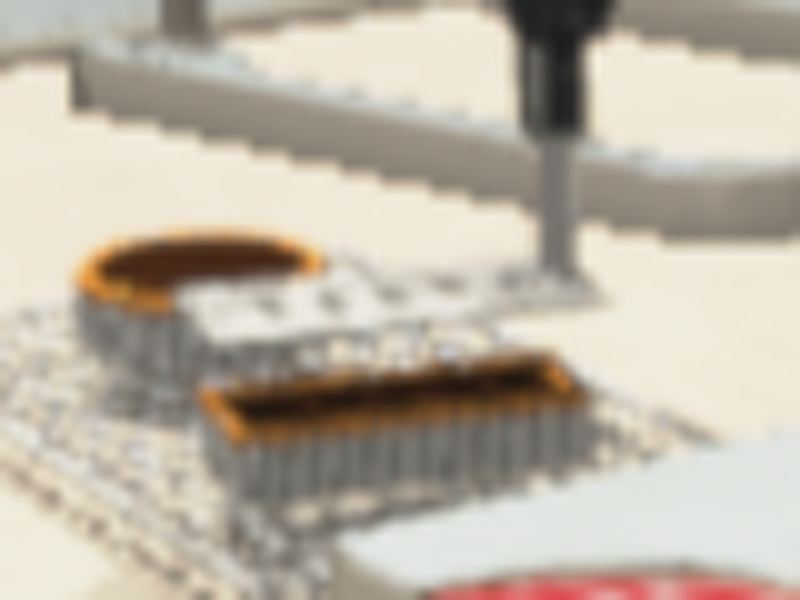

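```bash
cat > ov.py <<'E'
from h import *
import sys
tag=sys.argv[1]
c=load("side"+tag);T=c["T_"];R=c["R_"]
f=cv2.resize(c["frame"][140:200,235:315],None,fx=10,fy=10,interpolation=cv2.INTER_CUBIC)
def rect(ctr,yaw,L,W,col):
  a=np.radians(yaw);x=np.array([np.cos(a),np.sin(a),0]);y=np.array([-x[1],x[0],0])
  pts=[]
  for i,j in((1,1),(1,-1),(-1,-1),(-1,1)):
    p=proj(c,np.array(ctr)+x*i*L/2+y*j*W/2);pts.append((p-[235,140]+.5)*10-.5)
  cv2.polylines(f,[np.array(pts).round().astype(np.int32)],True,col,1)
tc=[float(v) for v in sys.argv[2].split(",")]
rect((*tc,.055),-11.9,.140,.060,(255,0,0))
S=T+R@[.0647,.0004,.018]
rect(S,-11.9,.152,.066,(0,0,255))
rect(S+[0,0,.0036],-11.9,.152,.066,(0,255,0))
print(S);cv2.imwrite(f"pics/ov{tag}{len(sys.argv)}.png",f)
E
python3 ov.py B .4405,.3795
```

```text
[0.44067983 0.37755319 0.08989062]
```

View pics/ovB3.png

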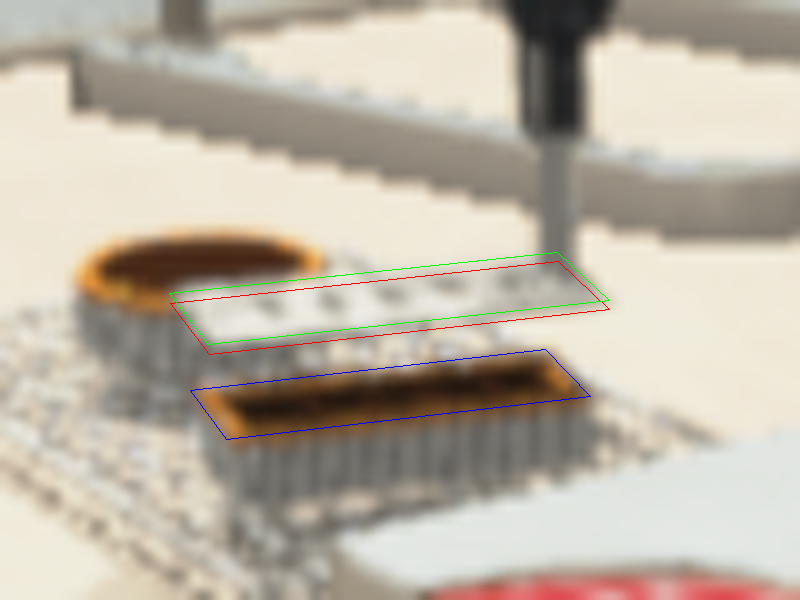

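Emit:
{"api": "step_arm", "payload": {
  "deltas": [
    [-0.02,0.05,0.05,-0.03,-0.03,0,0],
    [-0.02,0.05,0.15,-0.03,-0.03,0,0],
    [-0.02,0.05,0.25,-0.03,-0.03,0,0],
    [-0.02,0.05,0.32,-0.03,-0.03,0,0],
    [-0.02,0.05,0.36,-0.03,-0.03,0,0],
    [-0.02,0.05,0.36,-0.03,-0.03,0,0],
    [-0.02,0.05,0.36,-0.03,-0.03,0,0]
  ]
}}

```text
time_s: 15.95
tool_pos: [0.5053, 0.3656, 0.0935]
orientation: [[-0.978, 0.208, 0.001], [0.208, 0.978, 0.0], [-0.001, 0.0, -1.0]]
ft_force: [-0.3, 0.0, -0.3]
opening: 0.132
```

```bash
python3 look.py C; python3 ov.py C .4416,.3795
```

```text
15.95 [0.5053 0.3656 0.0935] [ 7.e-04  1.e-04 -1.e+00] [-0.001 -0.003 -0.002 -0.003  0.001 -0.   ] 0.13182544846623245
[-0.008 -0.     0.238  0.003  0.006 -0.005]
[0.44210858 0.37945663 0.075481  ]
```

View pics/ovC3.png

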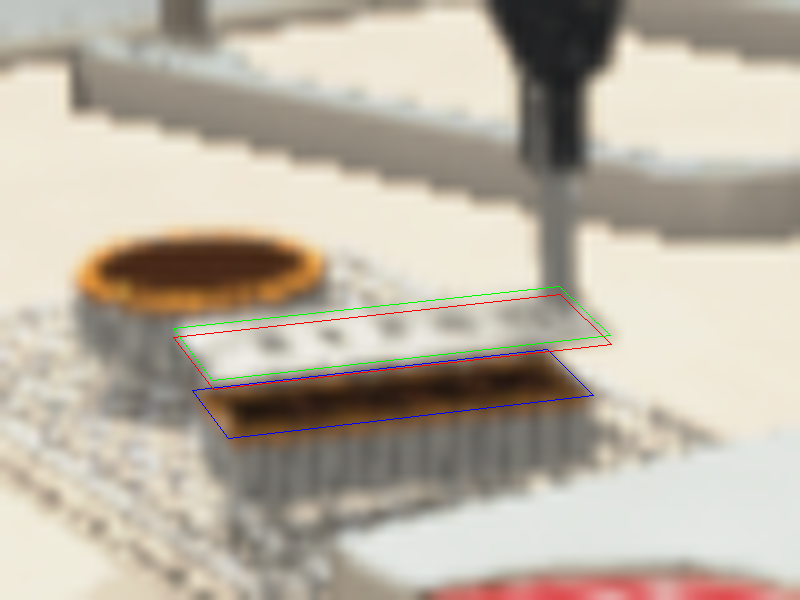

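View pics/wristC.png

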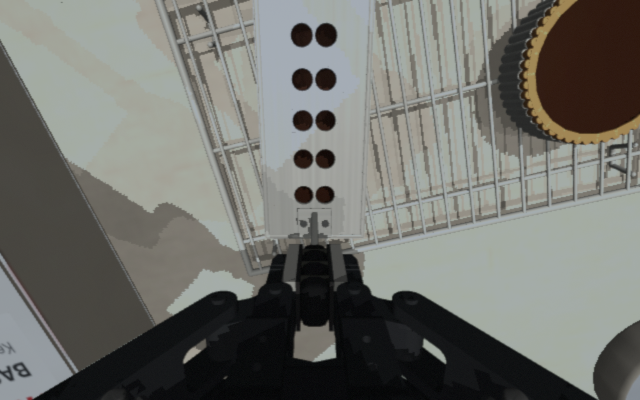

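Emit:
{"api": "step_arm", "payload": {
  "deltas": [
    [0,0,0.04,0,0,0,0],
    [0,0,0.1,0,0,0,0],
    [0,0,0.16,0,0,0,0],
    [0,0,0.2,0,0,0,0],
    [0,0,0.23,0,0,0,0],
    [0,0,0.23,0,0,0,0],
    [0,0,0.23,0,0,0,0],
    [0,0,0.23,0,0,0,0]
  ]
}}

```text
time_s: 16.85
tool_pos: [0.5055, 0.3657, 0.0847]
orientation: [[-0.978, 0.208, 0.001], [0.208, 0.978, 0.0], [-0.001, 0.001, -1.0]]
ft_force: [-0.5, -0.2, -0.8]
opening: 0.135
```

```bash
python3 look.py D; python3 ov.py D .4416,.3795
python3 - <<'E'
from h import *
c=load("wristD");T=c["T_"];R=c["R_"];P=cloud(c);L=(P-T)@R
m=np.zeros(P.shape[:2],bool);m[5:235,265:360]=1;m&=(L[...,2]<.03)&(L[...,2]>-.01)
q=P[m];A=np.c_[q[:,:2]-q[:,:2].mean(0),np.ones(len(q))]
for _ in range(3):
  k,*_r=np.linalg.lstsq(A,q[:,2],rcond=None);e=abs(A@k-q[:,2]);A=A[e<.003];q=q[e<.003]
print("slope deg",np.degrees(k[:2]),"top z",k[2])
h=np.zeros(P.shape[:2],bool)
for (u,v) in [(302,35),(326,35),(302,79),(326,79),(303,121),(325,121),(303,159),(325,159)]: h[v-5:v+6,u-5:u+6]=1
print("through holes z",np.percentile(P[h][:,2],[10,50,90]))
E
```

```text
16.85 [0.5055 0.3657 0.0847] [ 1.3e-03  5.0e-04 -1.0e+00] [ 0.001 -0.    -0.001  0.    -0.     0.001] 0.1348349061455147
[-0.003 -0.006  0.017  0.007  0.011 -0.004]
[0.44236171 0.37962781 0.0666201 ]
slope deg [ 0.25412474 -0.08334407] top z 0.06798403601738126
through holes z [0.04947169 0.05034559 0.05126844]
```

View pics/ovD3.png

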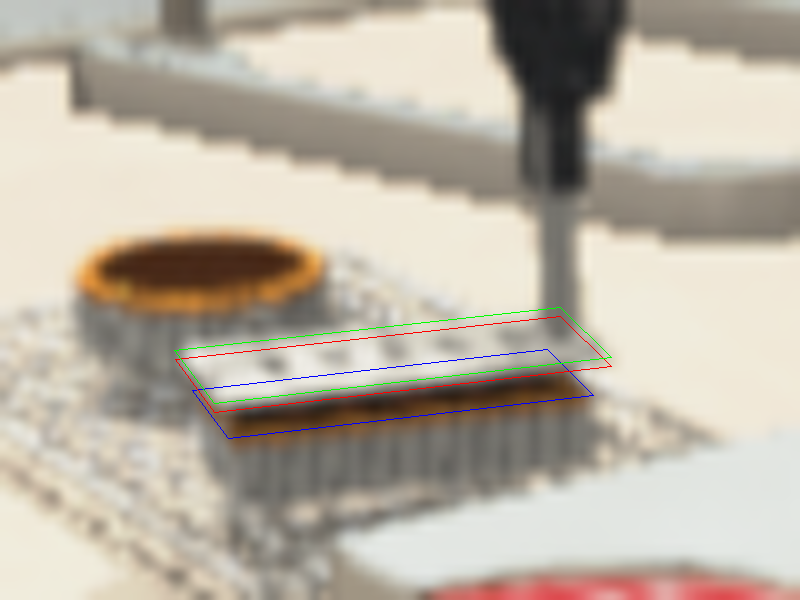

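View pics/sideD.png

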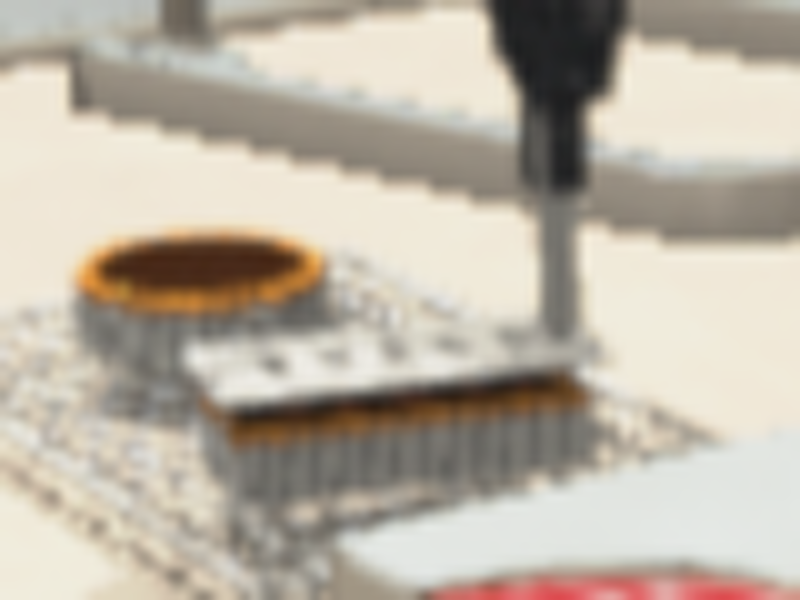

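Emit:
{"api": "step_arm", "payload": {
  "deltas": [
    [0.01,0,0.02,0,0,0,0],
    [0.01,0,0.03,0,0,0,0],
    [0.01,0,0.03,0,0,0,0],
    [0.01,0,0.03,0,0,0,0],
    [0.01,0,0.03,0,0,0,0],
    [0.01,0,0.03,0,0,0,0],
    [0.01,0,0.03,0,0,0,0],
    [0.01,0,0.03,0,0,0,0]
  ]
}}

```text
time_s: 17.75
tool_pos: [0.5052, 0.3659, 0.0836]
orientation: [[-0.978, 0.208, 0.001], [0.208, 0.978, 0.001], [-0.001, 0.001, -1.0]]
ft_force: [0.0, 0.7, -0.9]
opening: 0.129
```

```bash
python3 look.py E
python3 - <<'E'
from h import *
c=load("wristE");T=c["T_"];R=c["R_"];P=cloud(c);L=(P-T)@R
m=np.zeros(P.shape[:2],bool);m[5:235,265:360]=1;m&=(L[...,2]<.03)&(L[...,2]>-.01)
q=P[m];A=np.c_[q[:,:2]-q[:,:2].mean(0),np.ones(len(q))]
for _ in range(3):
  k,*_r=np.linalg.lstsq(A,q[:,2],rcond=None);e=abs(A@k-q[:,2]);A=A[e<.003];q=q[e<.003]
print("slope deg",np.degrees(k[:2]),"top z",k[2])
# tart/pad/round moved?
from cell import capture
t=capture("top")["frame"];t0=load("top0")["frame"];cv2.imwrite("pics/topE.png",t)
E
```

```text
17.75 [0.5052 0.3659 0.0836] [ 1.3e-03  6.0e-04 -1.0e+00] [-0.001  0.     0.    -0.001 -0.001 -0.001] 0.12911238348083418
[-0.013 -0.007 -0.011  0.008  0.011 -0.004]
slope deg [ 0.25794539 -0.08872101] top z 0.0668276331527423
```

View pics/topE.png

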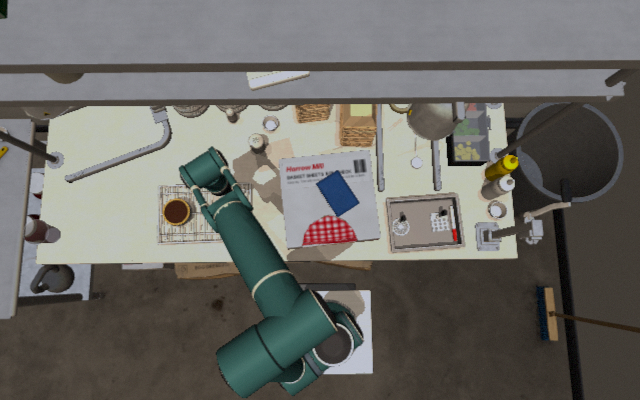

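View pics/sideE.png

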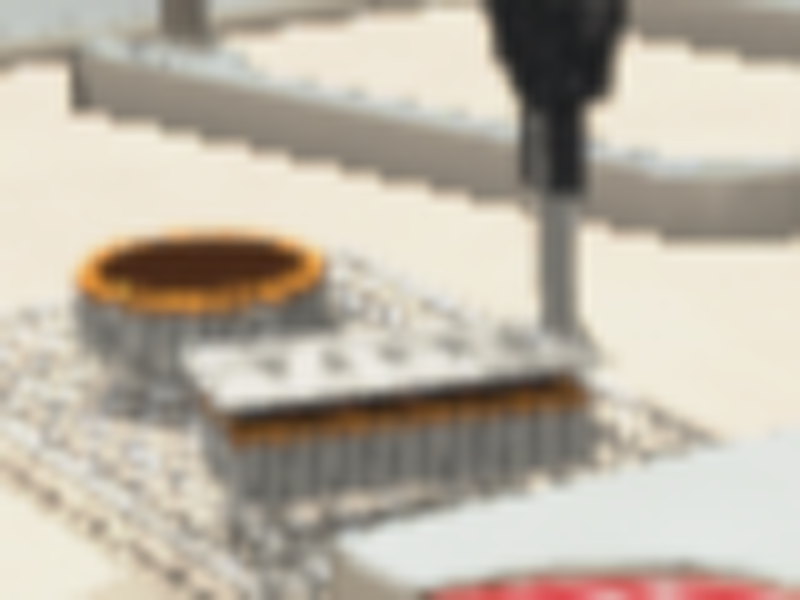

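The stencil sits still, level and centred about 1 cm above the tart's rim. The order pad (338,193), the round tart (177,211) and the two other stencils in the tub are where they started. I'm handing the job in.

Run:
```python
from cell import bot
print(bot.job_done()); print(bot.sense()["time_s"])
```

```text
the job is handed in; nothing more can be done
None
the job is handed in; nothing more can be done
```

I took the long stencil out of the tub's middle place, carried it over the carton and order pad, and handed it in still held above the long tart. I gripped it at the end away from the robot, and the clock read about 18 s at hand-in.

**Last checks:**
- **Height:** the underside is about 10–11 mm above the tart's rim.
- **Level and square:** the plate's slope is under 0.3°. Its yaw matched the tart's (both near −11.9°) when I measured it before lowering, and I did not turn it after that.
- **Centring:** the plate is within about 1 mm of the centre position I worked out. The cameras only fix that position to about 2 mm.
- **Stillness and contact:** joint speeds were about 0.001 rad/s or less. The force readings I saw between moves stayed under 2 N and showed no sign of contact.
- **Other items:** the order pad, round tart and two other stencils look unmoved in the last top picture.

**What disagreed:**
- **Fingertip position:** the wrist and side cameras both showed the real fingertips about 39 mm behind the reported TCP. I set the grasp and hover heights from the cameras instead.
- **Tart position:** the top and wrist cameras differed by 2–3 mm in x. I resolved this by measuring the tart relative to the stencil.

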